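Post a retired drive into the deposit box

ROBOT

A 7-joint arm with a two-finger parallel gripper is mounted at the origin on the work surface. World frame = base frame: x ahead of the robot, y to its left, z up, the work surface at z = 0. Lengths are in m, angles in rad, forces in N, time in s.
With the tool pointing down it reaches from about 0.4 to 0.925 m from the base axis. Payload 5.6 kg.
Tool frame: the origin (TCP) lies on the centre line of the jaws, within the pads' length; the fingertips stand 8 mm ahead of it and the grasp point (between the pads) lies 11 mm behind it; x points along the fingers, y is the direction in which the jaws open and shut, and the axes are right-handed (so a half turn about x gives the same grasp; the last joint's range is limited). The gripper opens to 85 mm and grips with 20 to 120 N. Pads are 22 mm wide; open, the fingers measure 114 mm over their backs; the gripper's body (76 mm by 85 mm) begins 54 mm behind the grasp point. The pads swing forward as they close: fully open they stand 13 mm farther back than shut.
Start: joints at [1.059, 0.468, -0.012, 1.603, 0.006, 1.071, -0.056], TCP at [0.294, -0.58, 0.239] pointing down, gripper open.
Joint ranges: [-2.53, 2.53], [-0.31, 2.02], [-1.57, 1.55], [0.28, 2.44], [-1.29, 4.43], [0.15, 1.84], [-2.92, 2.92]. Speed limits (rad/s): [2.57, 2.57, 3.14, 3.14, 3.14, 3.14, 3.14].

INTERFACE

Orientations are given as [roll, pitch, yaw] about the fixed x, y, z axes, in that order (R = Rz(yaw) Ry(pitch) Rx(roll)).
In Python, from rig import manip gives the robot as it stands.
- The arm moves only by the tool jog_arm, never from a script. Its argument "plan" is a list of rows, each a list of 3 entries, a list of its own where there are three numbers: the shift along the tool's x, y, z in m, then the turn, a rotation vector about the tool's x, y, z in degrees, then the finger opening in m, from 0 to 0.0854. In form: [[[tx, ty, tz], [ax, ay, az], gripper], ...]. A call has 1 to 12 rows; each row shifts and turns the commanded pose from where the row before left it, along the tool's axes as they then stand; what a row does not reach is not made up. A row lasts 1/8 s, in which the tool goes at most 62.5 mm and 10.7 degrees, less where a joint would pass 70% of its speed; a pose out of reach is approached as far as the arm can. A call with a gripper value outside its range is refused whole. The fingers move at their own pace and stop on an object; the grip force is fixed at half the most. Time passes only in rows, so rows that do not move let the fingers close. It gives the time, the measured TCP pose, the force and the opening at its end, in the units of the state.
- manip.read_state(): the state, without advancing time (a new reading comes with each control period).
- manip.snapshot(name): name is "scene" or "top" or "wrist"; returns a dict with "color" (480x640x3 uint8, red, green, blue), "fovy" (degrees; the focal length in pixels is half the picture's height over the tangent of half this angle, whatever the lens; pixels are square), "cx", "cy" (the principal point, pixels), "camera_from_world" (4x4, takes a point from world to camera coordinates). Camera axes: x right, y up, looking along -z (the intrinsics and any distortion apply to the point x, -y, -z); pixel columns grow to the right and rows downward; lengths in m; the calibration is good to about 2 mm. The wrist camera is an equidistant fisheye: a pixel r from the principal point sees the ray r / f radians off the axis. A picture is of the moment at which its call begins. There is no depth.
- manip.finish_job(): hands the job in, once; it reports no verdict.
Trained networks look in the newest picture that a camera, given by its name, has taken for a name from the list of things; names that differ only in an ending like _2 or _b are one class to them, and where a whole thing is asked for, a point or a joint stands for the part that bears it (a point fixed in the world has none). Each returns a list of dicts, best first, with "score" (0 to 1); they miss things now and then, are a little off and sometimes report something else, mostly with a low value. They report only what shows in the picture. A call takes as long as a camera call.
- manip.trace(camera, query): "pixels" (480x640 bool, what is visible of it).
- manip.landmark_of(camera, query): "xyz" ([x, y, z] in m, in the coordinates of the camera as it stood for that picture, good to about 4 mm: a listed point, or the origin of a listed thing).
The state is a dict: "time": time; "joints": joint angles; "joint_vel": joint speeds; "joint_efforts": joint torques, N m; "ee_pos": TCP position; "eef_rot": TCP orientation; "contact_force": force on the tool from outside, world axes, zero at the start; "ft_torque": the same for the moment, N m; "opening": finger opening in m.
Only numpy, scipy, OpenCV 4.12 (cv2) and the standard library are available. Lean on these libraries where they do the work, as an engineer would, in place of code of your own. Each camera call takes 0.05 s, during which the arm holds its last target. There are 200 camera calls.

TASK

Take the small flat drive off the sloping cradle, stand it edge-on between the walls of the low upright rest and let go of it there. Then take it again in a way that clears the guards beside the slot, tip it to the slope of the slot and post it through the slot of the deposit box so that it ends up inside, without disturbing the big drive, the cable spool or the screwdriver.

Things in the scene. Friction and masses are not known exactly. Their poses are not given: they have to be found in the camera images.
- drive_center (a point): small flat drive, bare aluminium slab 70 x 54 x 10 mm, paper patch, brass contacts, about 110 g; the point is its centre; x along the 70 mm length, y along the 54 mm width, z normal to its flat faces. It starts lying face-up on the cradle's 45 degree slope, its x pointing straight up the slope
- cradle: fixed cradle: steel base 90 x 70 x 6 mm carrying a black slab that slopes 45 degrees, 34 mm wide, so the drive overhangs it 10 mm each side; a lip 7 mm high stops the drive's lower end. Origin at the centre of its underside, z up, x horizontal toward the upper end of the slope, y across it. The drive's centre starts 80 mm above the origin
- rest: fixed low rest: steel base 80 x 36 x 6 mm, two steel walls 34 mm long (along y), 14 mm apart (gap across x, centred on the origin), upright to 28 mm above the bench, flaring to a mouth of about 28 mm at 38 mm; gap open at both ends. Origin at the centre of its underside, z up. A drive stood in it on a short end rests on the base, overhangs the walls 10 mm each side, may lean 0.2 rad
- box: fixed grey steel box, 170 x 160 mm in plan, lid sloping 30 degrees from 101 mm high at its front (-x) to 199 mm at its back; origin at the centre of its underside, z up, y along the slot. At each end of the slot a steel guard plate stands 56 mm up at right angles to the lid (plates 64 mm apart, each 44 mm deep). Hollow down to a floor 6 mm up
- slot (a point): centre of the slot's mouth in the lid's outer face, 150 mm above the box's origin, axes as the box's. The slot is 62 mm long (along y), 13 mm wide. The drive goes in short end first, at right angles to the lid, along (0.5, 0, -0.866) of this frame: downward, leaning 30 degrees from vertical. A chute guides it for 33 mm, then it is free to drop
- big_drive: bystander: big dark drive lying flat, 147 x 101 x 26 mm, origin at the centre of its underside; leave alone
- spool: bystander: black cable spool standing on end, 90 mm diameter, 52 mm tall, origin at the centre of its underside; leave alone
- driver: bystander: screwdriver with a grey handle lying on the bench, its length along its x; leave alone

How it is judged:
By the outcome, as a careful person would: the job done as asked, in the order asked, and still so for the second after the job is handed in, with the robot touching nothing.
It also fails if it takes over 72 s, if anything falls off the work surface, if the arm or the gripper's body presses on something with over 40 N, if the wrist force passes 120 N, or if a joint passes its speed limit or range.

## Working session

There is one attempt and no reset: what is moved stays moved. The work goes in short steps, Python scripts to look and compute and a tool call to move; the robot and the scene stay as the last step left them, time stands still between calls to the robot, and variables do not carry over. Pictures are saved under pics/ and viewed, about 8 in all and at most 12, crops included, and the job is handed in when it is done.

Besides the shell and the picture viewer there is one more tool, called after "Request:" as a command line: name --argument value ..., lists and objects as JSON in quotes. jog_arm: Moves the arm, as the interface text tells. Its arguments: {"type":"object","properties":{"plan":{"type":"array","items":{"type":"array"}}},"required":["plan"]}

```bash
ls; mkdir -p pics; cat > h.py <<'E'
import numpy as np, cv2
from rig import manip
from scipy.spatial.transform import Rotation as Ro
np.set_printoptions(precision=4,suppress=True)
def snap(n,save=None):
    s=manip.snapshot(n)
    if save: cv2.imwrite('pics/'+save+'.png',s['color'][...,::-1])
    return s
def w(s,p):
    return (np.linalg.inv(s['camera_from_world'])@np.r_[p,1])[:3]
def proj(s,P):
    P=np.atleast_2d(P);c=(s['camera_from_world']@np.c_[P,np.ones(len(P))].T).T[:,:3]
    f=240/np.tan(np.radians(s['fovy'])/2)
    return np.c_[s['cx']+f*c[:,0]/-c[:,2], s['cy']+f*c[:,1]/c[:,2]]
E
python3 - <<'E'
from h import *
st=manip.read_state(); print({k:np.array(v) for k,v in st.items()})
for c in ['scene','top']:
    s=snap(c,c+'0')
    print(c,s['fovy'],s['cx'],s['cy'],[k for k in s]); print(np.linalg.inv(s['camera_from_world']))
    for q in ['drive_center','cradle','rest','box','slot','big_drive','spool','driver']:
        for r in manip.landmark_of(c,q)[:2]: print(q,round(r['score'],2),w(s,r['xyz']))
a=cv2.imread('pics/scene0.png');b=cv2.imread('pics/top0.png')
E
```

```text
pics
{'time': array(0.), 'joints': array([ 1.059 ,  0.4684, -0.0116,  1.6036,  0.006 ,  1.0714, -0.0563]), 'joint_vel': array([ 0.0002, -0.0012,  0.0003, -0.0001, -0.0008, -0.0003, -0.    ]), 'joint_efforts': array([ -0.0005, -53.2387,   0.0213, -25.1302,   0.0115,   0.0078,
         0.    ]), 'ee_pos': array([ 0.2934, -0.5794,  0.2383]), 'eef_rot': array([-1.4904,  1.569 ,  2.12  ]), 'contact_force': array([ 0.2424,  0.8049, -0.4826]), 'ft_torque': array([-0.013, -0.002,  0.041]), 'opening': array(0.0851)}
scene 43.38332066384827 315.6443646956578 240.4728310357153 ['color', 'fovy', 'cx', 'cy', 'camera_from_world']
[[ 0.337  -0.604   0.7223  1.3967]
 [ 0.9414  0.2078 -0.2655 -0.2673]
 [ 0.0103  0.7695  0.6386  0.8142]
 [ 0.      0.      0.      1.    ]]
drive_center 0.63 [0.6169 0.0022 0.077 ]
cradle 0.6 [ 0.615   0.0014 -0.0001]
rest 0.59 [0.5274 0.2738 0.0015]
rest 0.32 [ 0.5158 -0.2779  0.0038]
box 0.98 [ 0.5168 -0.2784  0.0039]
slot 0.78 [ 0.5194 -0.2758  0.1501]
big_drive 0.56 [ 0.7712 -0.1525  0.0023]
big_drive 0.45 [ 0.7601  0.1431 -0.0021]
spool 0.7 [0.7573 0.1413 0.0022]
driver 0.79 [0.4458 0.0071 0.0024]
top 48.19130571132415 318.75159534672696 234.21093229158694 ['color', 'fovy', 'cx', 'cy', 'camera_from_world']
[[-0.0063  0.9901 -0.1403  0.4448]
 [-0.9996 -0.0023  0.0282  0.0227]
 [ 0.0276  0.1404  0.9897  1.1569]
 [ 0.      0.      0.      1.    ]]
drive_center 0.97 [0.6151 0.0039 0.0763]
cradle 0.6 [ 0.6124 -0.0046  0.0028]
rest 0.61 [ 0.5245  0.2662 -0.    ]
box 0.74 [ 0.5195 -0.2776 -0.0004]
slot 0.87 [ 0.5162 -0.2792  0.1501]
slot 0.65 [0.5265 0.2705 0.0004]
big_drive 0.7 [ 0.7716 -0.1513  0.0015]
spool 0.8 [ 0.7613  0.1386 -0.0005]
driver 0.71 [0.4429 0.0019 0.0008]
```

View pics/scene0.png

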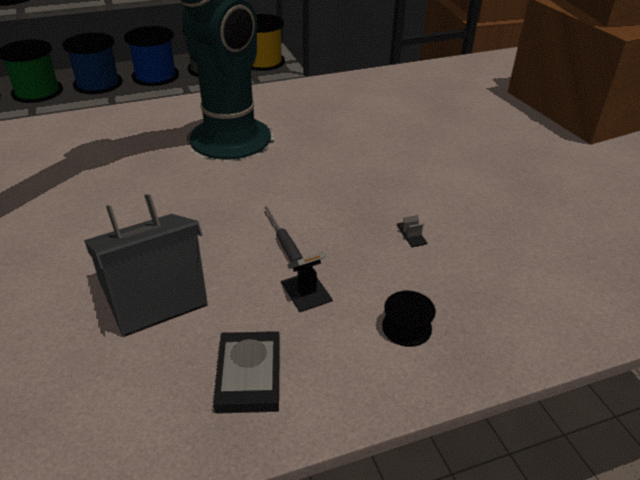

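View pics/top0.png

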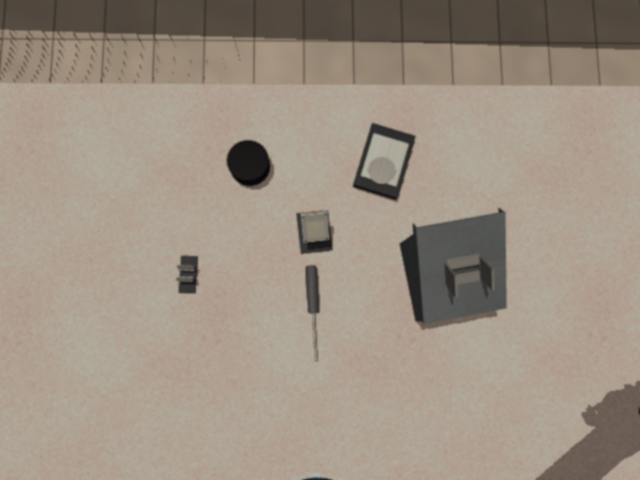

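The top view shows the box at (460,270) with its slot guards near (468,278) and low side toward the robot. The rest is at (188,275) with its walls across the image, the cradle with the drive at (315,230), and the driver just below it at (313,310). The scene view at (315,258) shows the drive edge-on, so its slope rises toward +x. Next I'll fit yaws from the masks.

```bash
cat >> h.py <<'E'
from scipy.optimize import minimize
def projf(s,P):
    P=np.atleast_2d(P);c=(s['camera_from_world']@np.c_[P,np.ones(len(P))].T).T[:,:3]
    f=240/np.tan(np.radians(s['fovy'])/2)
    d=np.c_[c[:,0],-c[:,1],-c[:,2]]; r=np.hypot(d[:,0],d[:,1])+1e-12; th=np.arctan2(r,d[:,2])
    return np.c_[s['cx']+f*th*d[:,0]/r, s['cy']+f*th*d[:,1]/r]
def cub(x,y,z): return np.array([[a,b,c] for a in x for b in y for c in z])
def T30(P): # lid frame: origin slot, x up-slope, y, z normal -> box frame
    c,s_=np.cos(np.pi/6),np.sin(np.pi/6)
    return np.c_[c*P[:,0]-s_*P[:,2],P[:,1],.15+s_*P[:,0]+c*P[:,2]]
wedge=np.array([[x,y,z] for y in(-.08,.08) for x,z in((-.085,0),(.085,0),(-.085,.101),(.085,.199))])
M={'box':[wedge]+[T30(cub((-.022,.022),(s*.032,s*.035),(0,.056))) for s in(-1,1)],
 'rest':[cub((-.04,.04),(-.018,.018),(0,.006))]+[np.r_[cub((s*.007,s*.011),(-.017,.017),(0,.028)),cub((s*.014,s*.017),(-.017,.017),(.0375,.038))] for s in(-1,1)],
 'drive_center':[cub((-.035,.035),(-.027,.027),(-.005,.005))@Ro.from_euler('y',-45,degrees=True).as_matrix().T]}
def sil(s,parts,pos,yaw,pf,up=4):
    im=np.zeros((480*up,640*up),np.uint8);R=Ro.from_euler('z',yaw).as_matrix()
    for p in parts:
        px=pf(s,p@R.T+pos); cv2.fillConvexPoly(im,np.round(cv2.convexHull((px*up+(up-1)/2).astype(np.float32))).astype(np.int32),255)
    return cv2.resize(im,(640,480),interpolation=cv2.INTER_AREA)/255.
def fit(views,q,pos,yaw,zfree=False):
    def cost(v):
        p=np.r_[v[:2],v[3] if zfree else pos[2]]
        return sum(np.abs(sil(s,M[q],p,v[2],pf)-m).sum()/m.sum() for s,m,pf in views)
    v0=np.r_[pos[:2],yaw]+0.; d=np.diag([.006,.006,.1]) 
    if zfree: v0=np.r_[v0,pos[2]]; d=np.diag([.006,.006,.1,.005])
    r=minimize(cost,v0,method='Nelder-Mead',options=dict(initial_simplex=np.vstack([v0,v0+d]),xatol=1e-4,fatol=1e-4))
    return r.x,r.fun
E
python3 - <<'E'
from h import *
S={c:snap(c) for c in('scene','top')}
init={'box':([.518,-.278,0],.1),'rest':([.526,.27,0],0.),'drive_center':([.616,.003,.078],0.)}
for q,(p,y) in init.items():
    V=[]
    for c in S:
        t=manip.trace(c,q)
        # choose candidate nearest projected pos
        e=proj(S[c],p)[0]
        t=[r for r in t if r['pixels'].any() and np.hypot(*(np.argwhere(r['pixels']).mean(0)[::-1]-e))<60]
        if not t: print(q,c,'none');continue
        print(q,c,t[0]['score'],t[0]['pixels'].sum()); V.append((S[c],t[0]['pixels'].astype(float),proj))
    for y0 in(y,y+.15,y-.15): print(q,fit(V,q,np.array(p),y0,q=='drive_center'),[fit([v],q,np.array(p),y0)[0] for v in V])
st=manip.read_state();print(Ro.from_euler('xyz',st['eef_rot']).as_matrix())
E
```

```text
box scene none
box top 0.6 9669
box (array([ 0.5198, -0.2799,  0.1425]), np.float64(0.06339686769319373)) [array([ 0.5198, -0.2799,  0.1425])]
box (array([ 0.5197, -0.2796,  0.145 ]), np.float64(0.06274955943697161)) [array([ 0.5197, -0.2796,  0.145 ])]
box (array([ 0.5191, -0.2793,  0.1561]), np.float64(0.06324558575110673)) [array([ 0.5191, -0.2793,  0.1561])]
rest scene 0.71 592
rest top 0.73 699
rest (array([ 0.5231,  0.2712, -0.0455]), np.float64(0.1630223887103463)) [array([ 0.5235,  0.2717, -0.0612]), array([ 0.5223,  0.2705, -0.0459])]
rest (array([ 0.5231,  0.271 , -0.0545]), np.float64(0.16206697735352116)) [array([ 0.5238,  0.2719, -0.0694]), array([ 0.5223,  0.2706, -0.0454])]
rest (array([ 0.5228,  0.271 , -0.0457]), np.float64(0.1593592235254694)) [array([ 0.5235,  0.2717, -0.0617]), array([ 0.5224,  0.2705, -0.0442])]
drive_center scene 0.52 295
drive_center top 0.61 765
drive_center (array([0.6134, 0.0011, 0.0815, 0.0797]), np.float64(0.3023639321686358)) [array([0.6113, 0.0021, 0.0698]), array([0.6142, 0.0007, 0.0834])]
drive_center (array([0.6154, 0.0005, 0.1728, 0.0809]), np.float64(0.36364049463809006)) [array([0.6126, 0.0021, 0.1788]), array([ 0.6144, -0.0004,  0.168 ])]
drive_center (array([0.6143, 0.001 , 0.0663, 0.0802]), np.float64(0.2983235913175506)) [array([0.6117, 0.0008, 0.0682]), array([0.6143, 0.0005, 0.1126])]
[[-0.      0.4518 -0.8921]
 [-0.0001 -0.8921 -0.4518]
 [-1.      0.0001  0.0001]]
```

```bash
cat >> h.py <<'E'
def cur():
    st=manip.read_state(); return np.array(st['ee_pos']),Ro.from_euler('xyz',st['eef_rot'])
def rot(tx,ty):
    tx=np.array(tx,float);tx/=np.linalg.norm(tx);ty=np.array(ty,float);ty-=tx*(tx@ty);ty/=np.linalg.norm(ty)
    return Ro.from_matrix(np.c_[tx,ty,np.cross(tx,ty)])
def rows(wps,start=None,step=.045,ang=8):
    """wps: list of (pos,Rot,opening[,step]); prints rounded tool-frame rows"""
    p,R=start or cur(); out=[]
    for wp in wps:
        q,Q,g=wp[:3]; stp=wp[3] if len(wp)>3 else step
        q=np.array(q,float);p0,R0=p,R;dr=(R0.inv()*Q).as_rotvec()
        n=max(1,int(np.ceil(max(np.linalg.norm(q-p0)/stp,np.degrees(np.linalg.norm(dr))/ang))))
        for i in range(1,n+1):
            t=i/n; sh=np.round(R.inv().apply(p0+t*(q-p0)-p),4 if n==1 else 3); a=np.round(np.degrees((R.inv()*(R0*Ro.from_rotvec(dr*t))).as_rotvec()),1)
            p=p+R.apply(sh); R=R*Ro.from_rotvec(np.radians(a)); out.append([(sh+0).tolist(),(a+0).tolist(),g])
    print(len(out)); 
    for i in range(0,len(out),12): print(str(out[i:i+12]).replace(' ',''))
    return p,R
E
python3 - <<'E'
from h import *
p,R=cur()
D=rot([0,0,-1],[.08,-1,0])
rows([(p+[0,0,.1],R,.0854),([.59,0.0,.27],D,.0854)])
E
```

```text
18
[[[-0.033,0.0,0.0],[0.0,0.0,0.0],0.0854],[[-0.034,0.0,0.0],[0.0,0.0,0.0],0.0854],[[-0.033,0.0,0.0],[0.0,0.0,0.0],0.0854],[[0.005,-0.026,-0.035],[1.5,0.0,0.0],0.0854],[[0.004,-0.026,-0.035],[1.5,0.0,0.0],0.0854],[[0.005,-0.027,-0.033],[1.5,0.0,0.0],0.0854],[[0.004,-0.029,-0.033],[1.4,0.0,0.0],0.0854],[[0.005,-0.029,-0.032],[1.5,0.0,0.0],0.0854],[[0.005,-0.03,-0.032],[1.5,0.0,0.0],0.0854],[[0.004,-0.03,-0.031],[1.5,0.0,0.0],0.0854],[[0.005,-0.032,-0.03],[1.5,0.0,0.0],0.0854],[[0.005,-0.032,-0.029],[1.5,0.0,0.0],0.0854]]
[[[0.004,-0.033,-0.028],[1.5,0.0,0.0],0.0854],[[0.005,-0.034,-0.027],[1.4,0.0,0.0],0.0854],[[0.004,-0.034,-0.027],[1.5,0.0,0.0],0.0854],[[0.005,-0.035,-0.025],[1.5,0.0,0.0],0.0854],[[0.005,-0.036,-0.025],[1.5,0.0,0.0],0.0854],[[0.004,-0.036,-0.024],[1.5,0.0,0.0],0.0854]]
```

Request:
jog_arm --plan '[[[-0.033, 0, 0], [0, 0, 0], 0.0854], [[-0.034, 0, 0], [0, 0, 0], 0.0854], [[-0.033, 0, 0], [0, 0, 0], 0.0854], [[0.005, -0.026, -0.035], [1.5, 0, 0], 0.0854], [[0.004, -0.026, -0.035], [1.5, 0, 0], 0.0854], [[0.005, -0.027, -0.033], [1.5, 0, 0], 0.0854], [[0.004, -0.029, -0.033], [1.4, 0, 0], 0.0854], [[0.005, -0.029, -0.032], [1.5, 0, 0], 0.0854], [[0.005, -0.03, -0.032], [1.5, 0, 0], 0.0854], [[0.004, -0.03, -0.031], [1.5, 0, 0], 0.0854], [[0, 0, 0], [0, 0, 0], 0.0854], [[0, 0, 0], [0, 0, 0], 0.0854]]'

```text
time: 2.8
ee_pos: [0.432, -0.3101, 0.3074]
eef_rot: [1.16, 1.57, -1.695]
contact_force: [0.7, 0.5, 0.3]
opening: 0.0856
```

```bash
python3 - <<'E'
from h import *
s=snap('wrist','w1');print(s['fovy'],np.linalg.inv(s['camera_from_world']),cur()[0])
for q in ['box','slot']:
    for r in manip.landmark_of('wrist',q)[:2]: print(q,r['score'],w(s,r['xyz']))
t=manip.trace('wrist','box');print([(r['score'],r['pixels'].sum()) for r in t])
if t:
    V=[(s,t[0]['pixels'].astype(float),projf)]
    x,c=fit(V,'box',np.array([.5195,-.2795,0]),.148);print(x,c)
    im=s['color'][...,::-1].copy()
    for e in T30(np.r_[cub((-.0065,.0065),(-.031,.031),(0,)),cub((-.022,.022),(-.032,.032),(0,.056))]):
        P=e@Ro.from_euler('z',.148).as_matrix().T+[.5195,-.2795,0]
        cv2.circle(im,tuple(projf(s,P)[0].round().astype(int)),2,(0,0,255),-1)
    cv2.imwrite('pics/w1b.png',im)
E
```

```text
65.70646984690485 [[ 0.2841  0.9092  0.3042  0.5115]
 [-0.9588  0.2694  0.0903 -0.2868]
 [ 0.0002 -0.3174  0.9483  0.4428]
 [ 0.      0.      0.      1.    ]] [ 0.4317 -0.3107  0.3074]
box 0.85 [ 0.5198 -0.2781 -0.0004]
slot 0.73 [ 0.5246 -0.2768  0.1511]
[(0.56, np.int64(42673))]
[ 0.5183 -0.2807  0.1794] 0.055278375498489886
```

View pics/w1b.png

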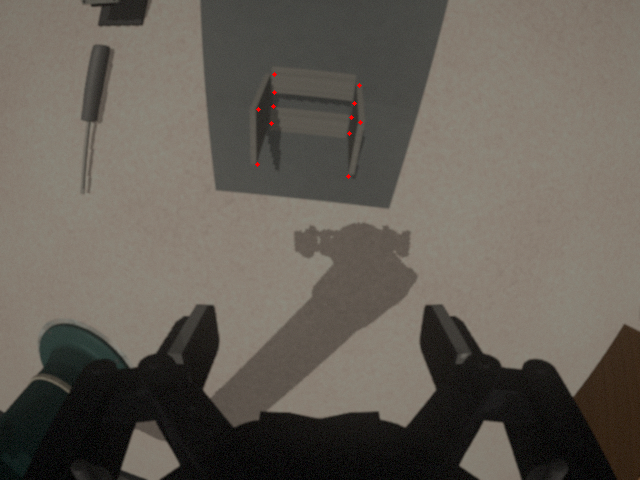

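```bash
python3 - <<'E'
from h import *
im=cv2.imread('pics/w1.png')[50:190,230:390]
im=cv2.convertScaleAbs(im,alpha=2.2)
cv2.imwrite('pics/w1c.png',cv2.resize(im,None,fx=4.5,fy=4.25,interpolation=cv2.INTER_CUBIC))
E
```

```text
(no output)
```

View pics/w1c.png

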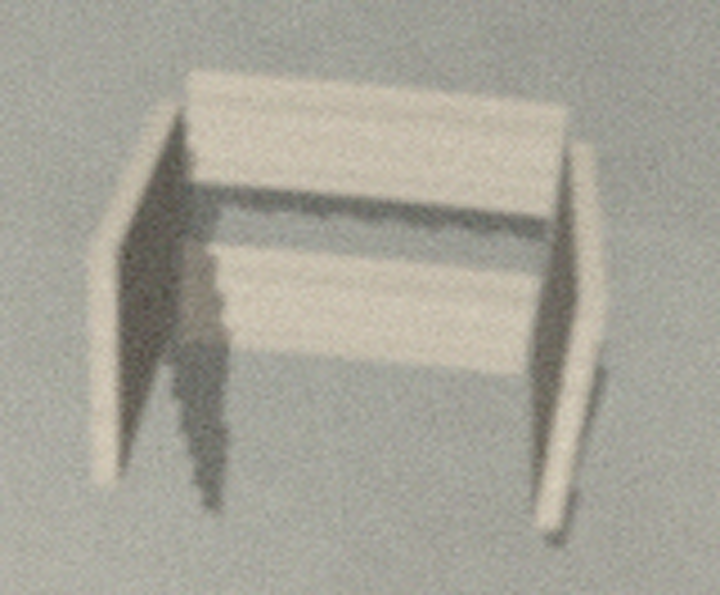

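The slot is the gray gap in w1 from about (272,93)–(352,101) to (272,107)–(349,115). It has light lip strips on both sides and guards at both ends, close to the prediction. I'll refine it later and go to the cradle now.

```bash
python3 - <<'E'
from h import *
D=rot([0,0,-1],[.08,-1,0])
rows([([.53,0.0,.26],D,.0854)])
E
```

```text
8
[[[0.006,-0.034,-0.023],[1.5,0.0,0.0],0.0854],[[0.006,-0.034,-0.022],[1.4,0.0,0.0],0.0854],[[0.006,-0.035,-0.021],[1.5,0.0,0.0],0.0854],[[0.006,-0.036,-0.02],[1.5,0.0,0.0],0.0854],[[0.006,-0.036,-0.019],[1.4,0.0,0.0],0.0854],[[0.005,-0.036,-0.018],[1.5,0.0,0.0],0.0854],[[0.006,-0.037,-0.017],[1.5,0.0,0.0],0.0854],[[0.006,-0.037,-0.017],[1.5,0.0,0.0],0.0854]]
```

Request:
jog_arm --plan '[[[0.006, -0.034, -0.023], [1.5, 0, 0], 0.0854], [[0.006, -0.034, -0.022], [1.4, 0, 0], 0.0854], [[0.006, -0.035, -0.021], [1.5, 0, 0], 0.0854], [[0.006, -0.036, -0.02], [1.5, 0, 0], 0.0854], [[0.006, -0.036, -0.019], [1.4, 0, 0], 0.0854], [[0.005, -0.036, -0.018], [1.5, 0, 0], 0.0854], [[0.006, -0.037, -0.017], [1.5, 0, 0], 0.0854], [[0.006, -0.037, -0.017], [1.5, 0, 0], 0.0854], [[0, 0, 0], [0, 0, 0], 0.0854], [[0, 0, 0], [0, 0, 0], 0.0854]]'

```text
time: 4.25
ee_pos: [0.5304, 0.0001, 0.2601]
eef_rot: [0.905, 1.57, -2.157]
contact_force: [0.1, 0.2, 0.2]
opening: 0.0853
```

```bash
python3 - <<'E'
from h import *
s=snap('wrist','w2');print(cur()[0])
for q in ['drive_center','cradle','rest']:
    for r in manip.landmark_of('wrist',q)[:1]: print(q,r['score'],w(s,r['xyz']))
t=manip.trace('wrist','drive_center');print([(r['score'],r['pixels'].sum()) for r in t])
im=s['color'][...,::-1].copy()
V=[(s,t[0]['pixels'].astype(float),projf)]
for y in (0,.1): x,c=fit(V,'drive_center',np.array([.614,.001,.08]),y,False);print(x,c)
sl=sil(s,M['drive_center'],np.r_[x[:2],.08],x[2],projf)>.5
for m,col in((t[0]['pixels'],(0,255,0)),(sl,(0,0,255))):
    cv2.drawContours(im,cv2.findContours(m.astype(np.uint8),0,1)[0],-1,col,1)
cv2.imwrite('pics/w2b.png',cv2.resize(im[0:300,170:570],None,fx=2,fy=2))
E
```

```text
[ 0.5304 -0.0003  0.2603]
drive_center 0.94 [0.6136 0.0037 0.0804]
rest 0.6 [ 0.5215  0.2737 -0.0003]
[(0.92, np.int64(4354)), (0.73, np.int64(1263))]
[0.6151 0.0013 0.118 ] 0.026835814711736784
[0.6152 0.0014 0.1131] 0.025436155169463286
```

View pics/w2b.png

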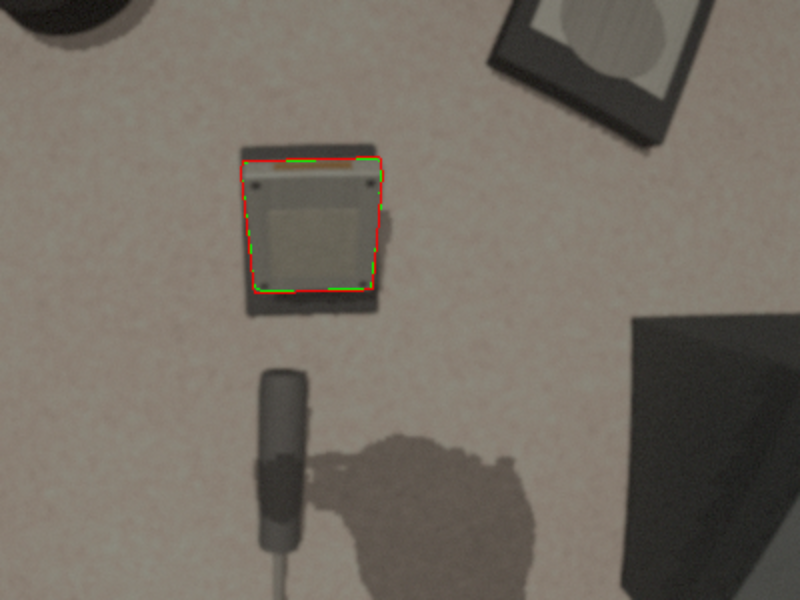

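```bash
python3 - <<'E'
from h import *
q=np.array(manip.read_state()['joints']);p=cur()[0];print(q,p)
A=[];b=[]
for j,P in(([1.059,.4684,-.0116,1.6036,.006,1.0714],[.2934,-.5794,.2383]),(q,p)):
    r=np.hypot(P[0],P[1]);a,c=j[1],j[1]+j[3]
    A+=[[np.sin(a),np.sin(c),0],[np.cos(a),np.cos(c),1]];b+=[r,P[2]]
x,res,_,_=np.linalg.lstsq(A,b,rcond=None);print('L1 L2 h-L3',x,res)
D=rot([0,0,-1],[.1128,-.9936,0])
rows([([.6151,.0014,.16],D,.0854),([.6151,.0014,.0665],D,.0854,.02)])
E
```

```text
[ 0.2142  0.2686 -0.3284  1.8558  0.1003  1.0329 -1.6462] [0.5304 0.0002 0.2605]
L1 L2 h-L3 [ 0.5787  0.4428 -0.065 ] [0.]
8
[[[0.033,0.002,-0.028],[-0.6,0.0,0.0],0.0854],[[0.034,0.002,-0.028],[-0.7,0.0,0.0],0.0854],[[0.033,0.002,-0.028],[-0.6,0.0,0.0],0.0854],[[0.019,0.0,0.0],[0.0,0.0,0.0],0.0854],[[0.019,0.0,0.0],[0.0,0.0,0.0],0.0854],[[0.018,0.0,0.0],[0.0,0.0,0.0],0.0854],[[0.019,0.0,0.0],[0.0,0.0,0.0],0.0854],[[0.019,0.0,0.0],[0.0,0.0,0.0],0.0854]]
```

The drive fit matches the picture: centre (0.615, 0.001, 0.08) and yaw 0.113, with its outline on the mask at about (312,230)/2 in the crop. I'll grasp the side edges near the upper end, with the tool leaning back 30°. That way the placing tilt at the rest stays small, which suits joint 6.

```bash
cat >> h.py <<'E'
def hdg(y): return np.array([np.cos(y),np.sin(y),0])
Z=np.array([0,0,1.])
E
python3 - <<'E'
from h import *
y=.113;xd=hdg(y);dx=(xd+Z)/2**.5
D=rot(-.5*xd-.866*Z,[np.sin(y),-np.cos(y),0])
tx=D.as_matrix()[:,0]
g=np.array([.6151,.0014,.08])+.012*dx+.0145*tx
print(g)
rows([(g-.11*tx,D,.0854),(g,D,.0854,.02)])
E
```

```text
[0.6163 0.0015 0.0759]
10
[[[0.022,0.001,-0.035],[-0.5,-7.5,0.1],0.0854],[[0.018,0.001,-0.038],[-0.4,-7.5,0.1],0.0854],[[0.012,0.001,-0.04],[-0.5,-7.5,0.2],0.0854],[[0.008,0.002,-0.041],[-0.5,-7.5,0.1],0.0854],[[0.018,0.0,0.0],[0.0,0.0,0.0],0.0854],[[0.019,0.0,0.0],[0.0,0.0,0.0],0.0854],[[0.018,0.0,0.0],[0.0,0.0,0.0],0.0854],[[0.018,0.0,0.0],[0.0,0.0,0.0],0.0854],[[0.018,0.0,0.0],[0.0,0.0,0.0],0.0854],[[0.019,0.0,0.0],[0.0,0.0,0.0],0.0854]]
```

Request:
jog_arm --plan '[[[0.022, 0.001, -0.035], [-0.5, -7.5, 0.1], 0.0854], [[0.018, 0.001, -0.038], [-0.4, -7.5, 0.1], 0.0854], [[0.012, 0.001, -0.04], [-0.5, -7.5, 0.2], 0.0854], [[0.008, 0.002, -0.041], [-0.5, -7.5, 0.1], 0.0854], [[0, 0, 0], [0, 0, 0], 0.0854]]'

```text
time: 5.12
ee_pos: [0.6692, 0.0092, 0.1557]
eef_rot: [-0.005, 1.028, -3.031]
contact_force: [-1.8, -0.3, -1.6]
opening: 0.0853
```

```bash
python3 - <<'E'
from h import *
s=snap('wrist','w3');p,R=cur();print(p,R.as_matrix()[:,0],np.array(manip.read_state()['joints']))
t=manip.trace('wrist','drive_center');print([(r['score'],r['pixels'].sum()) for r in t])
if t:print(fit([(s,t[0]['pixels'].astype(float),projf)],'drive_center',np.array([.615,.0014,.08]),.11,True))
E
```

```text
[0.6695 0.0091 0.162 ] [-0.5071 -0.057  -0.86  ] [ 0.056   0.9005 -0.2491  1.1414  0.1733  1.6581 -1.643 ]
[(0.65, np.int64(2029))]
(array([0.6151, 0.0009, 0.1212, 0.0808]), np.float64(0.33591936528184463))
```

```bash
python3 - <<'E'
from h import *
y=.113;xd=hdg(y);dx=(xd+Z)/2**.5
D=rot(-.5*xd-.866*Z,[np.sin(y),-np.cos(y),0]);tx=D.as_matrix()[:,0]
g=np.array([.6151,.0013,.08])+.012*dx+.0145*tx
rows([(g,D,.0854,.02)])
E
```

```text
6
[[[0.018,0.0,0.0],[0.0,0.0,0.0],0.0854],[[0.018,0.001,0.0],[0.0,0.1,0.0],0.0854],[[0.017,0.0,0.0],[0.1,0.0,0.0],0.0854],[[0.018,0.0,0.001],[0.0,0.1,0.0],0.0854],[[0.018,0.0,0.0],[0.0,0.0,0.0],0.0854],[[0.018,0.001,0.0],[0.0,0.0,0.0],0.0854]]
```

Request:
jog_arm --plan '[[[0.018, 0, 0], [0, 0, 0], 0.0854], [[0.018, 0.001, 0], [0, 0, 0], 0.0854], [[0.018, 0, 0], [0, 0, 0], 0.0854], [[0.018, 0, 0], [0, 0, 0], 0.0854], [[0.018, 0, 0], [0, 0, 0], 0.0854], [[0.018, 0, 0], [0, 0, 0], 0.0854], [[0, 0, 0], [0, 0, 0], 0.0854], [[0, 0, 0], [0, 0, 0], 0.045], [[0, 0, 0], [0, 0, 0], 0.045], [[0, 0, 0], [0, 0, 0], 0.045], [[0, 0, 0], [0, 0, 0], 0.045], [[0, 0, 0], [0, 0, 0], 0.045]]'

```text
time: 6.72
ee_pos: [0.6183, 0.0025, 0.0775]
eef_rot: [-0.001, 1.049, -3.027]
contact_force: [2.8, 1.4, 5.0]
opening: 0.0533
```

```bash
python3 - <<'E'
from h import *
s=snap('wrist','w4');p,R=cur();print(p,R.as_matrix()[:,0],np.array(manip.read_state()['joints']),manip.read_state()['opening'])
E
```

```text
[0.6183 0.0025 0.0776] [-0.495 -0.057 -0.867] [ 0.0809  0.8988 -0.2524  1.3561  0.1901  1.4365 -1.6637] 0.053210083572881164
```

View pics/w4.png

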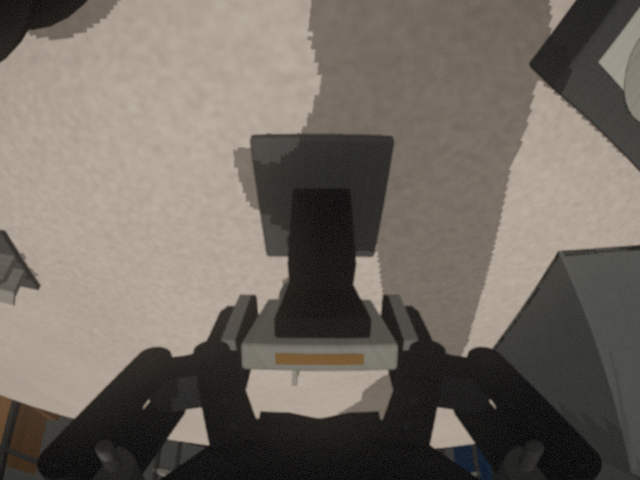

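The drive is held with opening 53.3 mm, its contact end at (320,357) and pads on both side edges. Next I lift it and carry it upright to where I can see the rest.

```bash
cat >> h.py <<'E'
def dpose(c,slope,yaw):
    xd=hdg(yaw);dx=np.cos(slope)*xd+np.sin(slope)*Z;dy=hdg(yaw+np.pi/2)
    return np.array(c,float),Ro.from_matrix(np.c_[dx,dy,np.cross(dx,dy)])
# grasp 1 (tool pose when closed, drive pose)
g1p=np.array([.6183,.0025,.0776]);g1R=Ro.from_euler('xyz',[-.001,1.049,-3.027])
d1p,d1R=dpose([.6151,.0013,.080],np.pi/4,.113)
def tool1(c,R): # tool pose holding drive at (c,R)
    Q=R*d1R.inv()*g1R; return c+(R*d1R.inv()).apply(g1p-d1p),Q
E
python3 - <<'E'
from h import *
p,R=cur()
t=tool1(*dpose([.45,.262,.20],np.pi/2,-.05)); print(t[0],t[1].as_matrix()[:,0])
rows([(p+[0,0,.14],R,.045,.03),(*t,.045,.05)])
E
```

```text
[0.4541 0.2626 0.2006] [ 0.2602 -0.0138 -0.9655]
12
[[[-0.024,0.0,0.014],[0.0,0.0,0.0],0.045],[[-0.025,0.0,0.014],[0.0,0.0,0.0],0.045],[[-0.024,0.0,0.014],[0.0,0.0,0.0],0.045],[[-0.024,0.0,0.014],[0.0,0.0,0.0],0.045],[[-0.024,0.0,0.014],[0.0,0.0,0.0],0.045],[[0.012,-0.04,0.015],[1.4,6.4,-0.2],0.045],[[0.009,-0.039,0.018],[1.3,6.4,-0.1],0.045],[[0.008,-0.039,0.019],[1.4,6.4,-0.2],0.045],[[0.006,-0.038,0.021],[1.3,6.4,-0.2],0.045],[[0.003,-0.038,0.022],[1.4,6.5,-0.1],0.045],[[0.001,-0.037,0.024],[1.4,6.4,-0.2],0.045],[[-0.001,-0.036,0.024],[1.3,6.4,-0.1],0.045]]
```

Request:
jog_arm --plan '[[[-0.024, 0, 0.014], [0, 0, 0], 0.045], [[-0.025, 0, 0.014], [0, 0, 0], 0.045], [[-0.024, 0, 0.014], [0, 0, 0], 0.045], [[-0.024, 0, 0.014], [0, 0, 0], 0.045], [[-0.024, 0, 0.014], [0, 0, 0], 0.045], [[0.012, -0.04, 0.015], [1.4, 6.4, -0.2], 0.045], [[0.009, -0.039, 0.018], [1.3, 6.4, -0.1], 0.045], [[0.008, -0.039, 0.019], [1.4, 6.4, -0.2], 0.045], [[0.006, -0.038, 0.021], [1.3, 6.4, -0.2], 0.045], [[0.003, -0.038, 0.022], [1.4, 6.5, -0.1], 0.045], [[0.001, -0.037, 0.024], [1.4, 6.4, -0.2], 0.045], [[-0.001, -0.036, 0.024], [1.3, 6.4, -0.1], 0.045]]'

```text
time: 8.28
ee_pos: [0.4523, 0.2624, 0.1996]
eef_rot: [3.133, 1.306, -0.057]
contact_force: [0.3, 0.7, -1.0]
opening: 0.0533
```

Request:
jog_arm --plan '[[[0, 0, 0], [0, 0, 0], 0.045], [[0, 0, 0], [0, 0, 0], 0.045], [[0, 0, 0], [0, 0, 0], 0.045]]'

```text
time: 8.65
ee_pos: [0.4548, 0.2607, 0.1997]
eef_rot: [3.129, 1.31, -0.063]
contact_force: [1.2, -0.3, -1.2]
opening: 0.0531
```

```bash
python3 - <<'E'
from h import *
s=snap('wrist','w5');p,R=cur();print(p,R.as_matrix()[:,0],np.array(manip.read_state()['joints']),manip.read_state()['opening'])
for q in ['drive_center','rest']:
    for r in manip.landmark_of('wrist',q)[:1]: print(q,r['score'],w(s,r['xyz']))
t=manip.trace('wrist','rest');print([(r['score'],r['pixels'].sum()) for r in t])
im=s['color'][...,::-1].copy()
if t:
    m=t[0]['pixels']
    for y in(-.1,0.): x,c=fit([(s,m.astype(float),projf)],'rest',np.array([.523,.271,0]),y);print(x,c)
    cv2.drawContours(im,cv2.findContours(m.astype(np.uint8),0,1)[0],-1,(0,255,0),1)
    Rz=Ro.from_euler('z',x[2]).as_matrix()
    for P in M['rest']:
        h=cv2.convexHull(projf(s,P@Rz.T+np.r_[x[:2],0]).astype(np.float32)).round().astype(int); cv2.polylines(im,[h],True,(0,0,255),1)
cv2.imwrite('pics/w5b.png',cv2.resize(im[0:400,100:540],None,fx=1.5,fy=1.5,interpolation=cv2.INTER_CUBIC))
E
```

```text
[0.4549 0.2607 0.1998] [ 0.2579 -0.0162 -0.966 ] [-0.39    0.2409 -0.3356  2.0804  0.4179  0.6855 -2.6366] 0.05345034004088357
drive_center 0.98 [0.4525 0.2608 0.2009]
rest 0.69 [ 0.522   0.2745 -0.0005]
[(0.74, np.int64(3285))]
[ 0.5247  0.2716 -0.0496] 0.032197451278837254
[ 0.5248  0.2717 -0.0524] 0.031321216462231766
```

View pics/w5b.png

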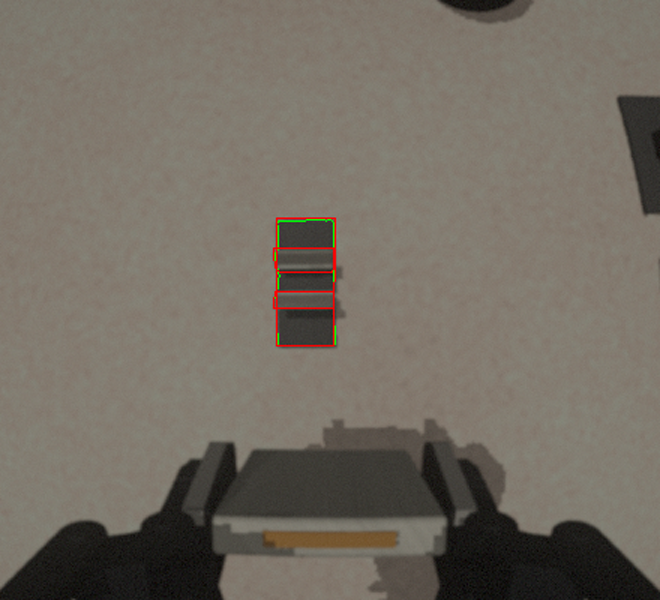

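The rest fit overlays the picture, with its base at crop (277–335, 218–346) and walls at y≈260 and 300, giving (0.5247, 0.2716) and yaw −0.051. The drive hangs upright in the jaws. I'll place it now.

```bash
python3 - <<'E'
from h import *
a=[tool1(*dpose([.5247,.2716,z],np.pi/2,-.051)) for z in (.13,.085,.046)]
e=rows([(*a[0],.045,.03),(*a[1],.045,.015),(*a[2],.045,.008)]);print(a)
E
```

```text
12
[[[0.021,-0.004,-0.013],[0.0,0.0,0.0],0.045],[[0.022,-0.003,-0.014],[0.0,0.1,0.0],0.045],[[0.021,-0.004,-0.013],[0.0,0.0,-0.1],0.045],[[0.022,-0.004,-0.013],[0.0,0.0,0.0],0.045],[[0.014,0.0,0.004],[0.0,0.0,0.0],0.045],[[0.015,0.0,0.004],[0.0,0.0,0.0],0.045],[[0.014,0.0,0.004],[0.0,0.0,0.0],0.045],[[0.008,0.0,0.002],[0.0,0.0,0.0],0.045],[[0.007,0.0,0.002],[0.0,0.0,0.0],0.045],[[0.008,0.0,0.002],[0.0,0.0,0.0],0.045],[[0.007,0.0,0.002],[0.0,0.0,0.0],0.045],[[0.008,0.0,0.002],[0.0,0.0,0.0],0.045]]
[(array([0.5288, 0.2722, 0.1306]), Rotation.from_matrix(array([[ 0.2602, -0.0489, -0.9643],
                            [-0.0141, -0.9988,  0.0468],
                            [-0.9655,  0.0014, -0.2606]]))), (array([0.5288, 0.2722, 0.0856]), Rotation.from_matrix(array([[ 0.2602, -0.0489, -0.9643],
                            [-0.0141, -0.9988,  0.0468],
                            [-0.9655,  0.0014, -0.2606]]))), (array([0.5288, 0.2722, 0.0466]), Rotation.from_matrix(array([[ 0.2602, -0.0489, -0.9643],
                            [-0.0141, -0.9988,  0.0468],
                            [-0.9655,  0.0014, -0.2606]])))]
```

Request:
jog_arm --plan '[[[0.021, -0.004, -0.013], [0, 0, 0], 0.045], [[0.022, -0.003, -0.014], [0, 0.1, 0], 0.045], [[0.021, -0.004, -0.013], [0, 0, -0.1], 0.045], [[0.022, -0.004, -0.013], [0, 0, 0], 0.045], [[0.014, 0, 0.004], [0, 0, 0], 0.045], [[0.015, 0, 0.004], [0, 0, 0], 0.045], [[0.014, 0, 0.004], [0, 0, 0], 0.045], [[0, 0, 0], [0, 0, 0], 0.045], [[0, 0, 0], [0, 0, 0], 0.045], [[0, 0, 0], [0, 0, 0], 0.045]]'

```text
time: 10.1
ee_pos: [0.5279, 0.2739, 0.0868]
eef_rot: [3.141, 1.306, -0.048]
contact_force: [-0.4, -0.1, -2.2]
opening: 0.0531
```

```bash
python3 - <<'E'
from h import *
s=snap('wrist','w6');p,R=cur();print(p,np.array(manip.read_state()['joints']))
a=[tool1(*dpose([.5247,.2716,z],np.pi/2,-.051)) for z in (.085,.046)]
print(p-a[0][0],(a[0][1].inv()*R).as_rotvec())
im=s['color'][...,::-1].copy()
# expected drive outline
c=p-(R*g1R.inv()).apply(g1p-d1p); Rd=(R*g1R.inv()*d1R); print(c,Rd.as_matrix()[:,0])
h=cv2.convexHull(projf(s,cub((-.035,.035),(-.027,.027),(-.005,.005))@Rd.as_matrix().T+c).astype(np.float32)).round().astype(int); cv2.polylines(im,[h],True,(255,0,255),1)
Rz=Ro.from_euler('z',-.051).as_matrix()
for P in M['rest']:
    h=cv2.convexHull(projf(s,P@Rz.T+np.r_[.5247,.2716,0]).astype(np.float32)).round().astype(int); cv2.polylines(im,[h],True,(0,0,255),1)
cv2.imwrite('pics/w6b.png',cv2.resize(im[150:430,160:480],None,fx=2.1,fy=2.1,interpolation=cv2.INTER_CUBIC))
rows([(*a[1],.045,.008)])
E
```

```text
[0.5279 0.2738 0.0868] [-0.4443  0.5118 -0.2146  2.0044  0.5887  0.4958 -2.7416]
[-0.0009  0.0016  0.0011] [-0.0013  0.0011 -0.0017]
[0.5238 0.2732 0.0861] [-0.0011 -0.0012  1.    ]
6
[[[0.006,0.0,0.002],[0.0,0.0,0.0],0.045],[[0.007,0.001,0.001],[0.0,0.0,0.0],0.045],[[0.006,0.0,0.002],[0.0,0.0,0.0],0.045],[[0.007,0.0,0.001],[0.0,0.0,0.1],0.045],[[0.006,0.0,0.002],[0.1,-0.1,0.0],0.045],[[0.007,0.001,0.002],[0.0,0.0,0.0],0.045]]
```

View pics/w6b.png

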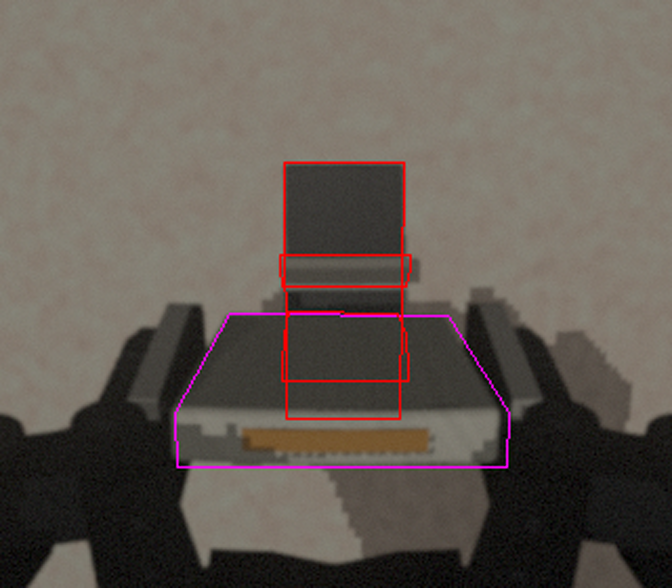

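The drive and rest line up with the prediction to about 1 mm: drive outline at crop (177–505, 315–465), rest walls at y≈268 and 345. Going down.

Request:
jog_arm --plan '[[[0.006, 0, 0.001], [0, 0, 0], 0.045], [[0.007, 0.001, 0.001], [0, 0, 0], 0.045], [[0.006, 0, 0.002], [0, 0, 0], 0.045], [[0.007, 0, 0.001], [0, 0, 0], 0.045], [[0.006, 0, 0.002], [0, 0, 0], 0.045], [[0.007, 0.001, 0.002], [0, 0, 0], 0.045], [[0, 0, 0], [0, 0, 0], 0.045], [[0, 0, 0], [0, 0, 0], 0.045]]'

```text
time: 11.15
ee_pos: [0.529, 0.2715, 0.0461]
eef_rot: [3.139, 1.307, -0.05]
contact_force: [0.6, 0.4, -0.4]
opening: 0.0531
```

```bash
python3 - <<'E'
from h import *
p,R=cur();st=manip.read_state();print(np.array(st['contact_force']),np.array(st['ft_torque']))
c=p-(R*g1R.inv()).apply(g1p-d1p);print(c,(R*g1R.inv()*d1R).as_matrix()[:,0])
E
```

```text
[ 0.6485  0.3725 -0.4381] [0.0557 0.3109 0.0107]
[0.5249 0.2709 0.0455] [-0.0002 -0.0006  1.    ]
```

Request:
jog_arm --plan '[[[0.002, 0, 0.0005], [0, 0, 0], 0.045], [[0.001, 0, 0], [0, 0, 0], 0.045], [[0.001, 0, 0.0005], [0, 0, 0], 0.045], [[0, 0, 0], [0, 0, 0], 0.045], [[0, 0, 0], [0, 0, 0], 0.045]]'

```text
time: 11.78
ee_pos: [0.5294, 0.2714, 0.0427]
eef_rot: [3.139, 1.306, -0.051]
contact_force: [-2.9, -1.4, 5.6]
opening: 0.0529
```

Request:
jog_arm --plan '[[[0, 0, 0], [0, 0, 0], 0.06], [[0, 0, 0], [0, 0, 0], 0.07], [[0, 0, 0], [0, 0, 0], 0.0854], [[0, 0, 0], [0, 0, 0], 0.0854], [[0, 0, 0], [0, 0, 0], 0.0854], [[-0.01, 0, 0], [0, 0, 0], 0.0854], [[-0.02, 0, 0], [0, 0, 0], 0.0854], [[-0.03, 0, 0], [0, 0, 0], 0.0854], [[-0.04, 0, 0], [0, 0, 0], 0.0854], [[-0.04, 0, 0], [0, 0, 0], 0.0854], [[0, 0, 0], [0, 0, 0], 0.0854], [[0, 0, 0], [0, 0, 0], 0.0854]]'

```text
time: 13.28
ee_pos: [0.4925, 0.2729, 0.1777]
eef_rot: [3.138, 1.306, -0.051]
contact_force: [1.0, 0.1, -0.5]
opening: 0.0855
```

```bash
python3 - <<'E'
from h import *
from itertools import product
st=manip.read_state();print(np.array(st['joints']),cur()[0])
S=[(c,snap(c,c+'7'),pf) for c,pf in(('wrist',projf),('top',proj),('scene',proj))]
V=[]
B=cub((-.035,.035),(-.027,.027),(-.005,.005))
for c,s,pf in S:
    for r in manip.landmark_of(c,'drive_center')[:1]: print(c,r['score'],w(s,r['xyz']))
    t=[r for r in manip.trace(c,'drive_center') if np.hypot(*(np.argwhere(r['pixels']).mean(0)[::-1]-pf(s,[.525,.271,.06])[0]))<60]
    print([(r['score'],r['pixels'].sum()) for r in t])
    if t: V.append((s,t[0]['pixels'].astype(float),pf))
# fit pos x,y, lean about rest y; bottom on base
def pose(v):
    M['d']=[B@dpose([0,0,0],np.pi/2+v[2],-.051+v[3])[1].as_matrix().T]
    return np.r_[v[:2],.041]
def cost(v,V):
    p=pose(v);return sum(np.abs(sil(s,M['d'],p,0,pf)-m).sum()/m.sum() for s,m,pf in V)
for VV in (V,V[:1]):
  for l in(-.15,0,.15):
    v0=np.array([.525,.271,l,0]);r=minimize(cost,v0,(VV,),method='Nelder-Mead',options=dict(initial_simplex=np.vstack([v0,v0+np.diag([.005,.005,.1,.05])]),xatol=1e-4,fatol=1e-4));print(r.x,r.fun)
s=S[0][1]
cv2.imwrite('pics/w7b.png',cv2.resize(s['color'][100:400,120:520,::-1],None,fx=1.8,fy=1.8))
E
```

```text
[-0.394   0.3317 -0.3112  2.0191  0.4612  0.6563 -2.6448] [0.4925 0.2729 0.1777]
[(0.89, np.int64(1304))]
top 0.55 [0.5256 0.2689 0.0391]
[(0.77, np.int64(203))]
scene 0.85 [0.5276 0.2735 0.0379]
[(0.98, np.int64(561))]
[ 0.5254  0.2717  0.0016 -0.0088] 0.7154698888855098
[ 0.5252  0.2721 -0.0001 -0.0037] 0.7208230426224604
[ 0.5248  0.2721  0.003  -0.0062] 0.7304032822410644
[ 0.5245  0.2724 -0.0846  0.0153] 0.06927102129195237
[0.526  0.2723 0.0024 0.0038] 0.03187477444965716
[0.526  0.2723 0.0016 0.0053] 0.03187477444965716
```

View pics/w7b.png

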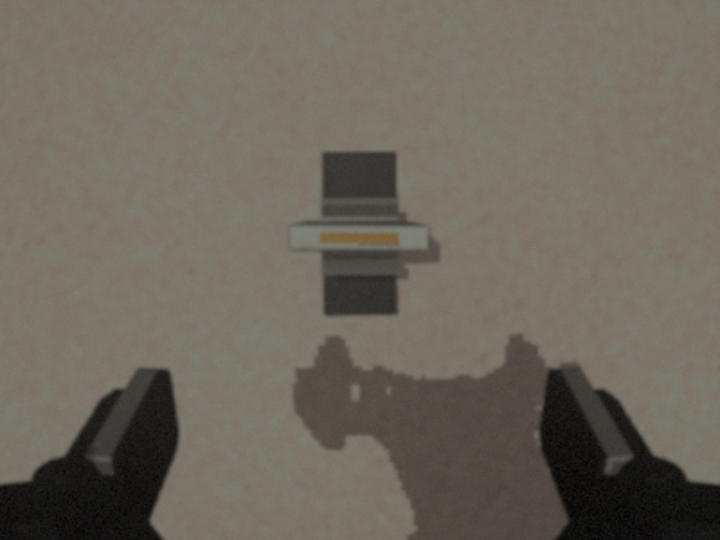

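The drive stands upright in the rest by itself: edge with contacts at crop (360,237), between the walls, lean about 0, centre (0.526, 0.272). Now I'll regrasp from above across its 10 mm thickness.

```bash
python3 - <<'E'
from h import *
D=rot(-Z,hdg(-.048))
c=np.array([.526,.2722,0])
a=rows([(c+[0,0,.15],D,.0854,.03),(c+[0,0,.054],D,.0854,.02)])
E
```

```text
17
[[[0.003,0.0,-0.002],[-7.4,-1.0,-1.0],0.0854],[[0.003,0.0,-0.002],[-7.5,-1.0,-1.0],0.0854],[[0.002,0.001,-0.002],[-7.4,-0.9,-1.0],0.0854],[[0.003,0.001,-0.003],[-7.5,-1.0,-1.0],0.0854],[[0.003,0.001,-0.002],[-7.4,-1.0,-1.0],0.0854],[[0.003,0.002,-0.001],[-7.5,-1.0,-0.9],0.0854],[[0.002,0.001,-0.002],[-7.4,-1.0,-1.0],0.0854],[[0.003,0.002,-0.002],[-7.5,-1.0,-1.0],0.0854],[[0.002,0.003,-0.001],[-7.4,-0.9,-1.0],0.0854],[[0.002,0.002,-0.001],[-7.5,-1.0,-1.0],0.0854],[[0.003,0.003,0.0],[-7.4,-1.0,-1.0],0.0854],[[0.002,0.003,-0.001],[-7.5,-1.0,-1.0],0.0854]]
[[[0.019,0.0,0.0],[0.0,0.0,0.0],0.0854],[[0.019,0.0,0.0],[0.0,0.0,0.0],0.0854],[[0.02,0.0,0.0],[0.0,0.0,0.0],0.0854],[[0.019,0.0,0.0],[0.0,0.0,0.0],0.0854],[[0.019,0.0,0.0],[0.0,0.0,0.0],0.0854]]
```

Request:
jog_arm --plan '[[[0.003, 0, -0.002], [-7.4, -1, -1], 0.0854], [[0.003, 0, -0.002], [-7.5, -1, -1], 0.0854], [[0.002, 0.001, -0.002], [-7.4, -0.9, -1], 0.0854], [[0.003, 0.001, -0.003], [-7.5, -1, -1], 0.0854], [[0.003, 0.001, -0.002], [-7.4, -1, -1], 0.0854], [[0.003, 0.002, -0.001], [-7.5, -1, -0.9], 0.0854], [[0.002, 0.001, -0.002], [-7.4, -1, -1], 0.0854], [[0.003, 0.002, -0.002], [-7.5, -1, -1], 0.0854], [[0.002, 0.003, -0.001], [-7.4, -0.9, -1], 0.0854], [[0.002, 0.002, -0.001], [-7.5, -1, -1], 0.0854], [[0.003, 0.003, 0], [-7.4, -1, -1], 0.0854], [[0.002, 0.003, -0.001], [-7.5, -1, -1], 0.0854]]'

```text
time: 15.22
ee_pos: [0.5268, 0.2719, 0.1501]
eef_rot: [-0.815, 1.57, -2.43]
contact_force: [0.1, 0.4, -0.3]
opening: 0.0853
```

Request:
jog_arm --plan '[[[0, 0, 0], [0, 0, 0], 0.0854], [[0, 0, 0], [0, 0, 0], 0.0854], [[0, 0, 0], [0, 0, 0], 0.0854]]'

```text
time: 15.6
ee_pos: [0.5264, 0.2723, 0.1507]
eef_rot: [1.498, 1.57, -0.122]
contact_force: [0.2, -0.4, -0.3]
opening: 0.0855
```

```bash
python3 - <<'E'
from h import *
print(cur()[0],np.array(manip.read_state()['joints']))
s=snap('wrist','w8')
t=manip.trace('wrist','drive_center');print([(r['score'],r['pixels'].sum()) for r in t])
B=cub((-.035,.035),(-.027,.027),(-.005,.005))
def cost(v):
    M['d']=[B@dpose([0,0,0],np.pi/2+v[2],-.051+v[3])[1].as_matrix().T]
    return np.abs(sil(s,M['d'],np.r_[v[:2],.041],0,projf)-m).sum()/m.sum()
if t:
  m=t[0]['pixels'].astype(float)
  for l in(-.1,.1):
    v0=np.array([.525,.271,l,0]);r=minimize(cost,v0,method='Nelder-Mead',options=dict(initial_simplex=np.vstack([v0,v0+np.diag([.005,.005,.1,.05])]),xatol=1e-4,fatol=1e-4));print(r.x,r.fun)
D=rot(-Z,hdg(-.048))
a=rows([(np.array([.526,.2722,.054]),D,.0854,.02)])
E
```

```text
[0.5264 0.2723 0.1507] [ 0.0041  0.6014 -0.7265  1.7843  0.4841  0.9418 -0.9767]
[(0.69, np.int64(1669))]
[ 0.5255  0.2717 -0.0055 -0.0039] 0.09316133883151821
[0.5263 0.2721 0.0139 0.0189] 0.100583888438539
5
[[[0.019,0.0,0.0],[0.0,0.0,0.0],0.0854],[[0.02,0.0,0.0],[0.0,0.0,0.0],0.0854],[[0.019,0.0,0.0],[0.0,0.0,0.0],0.0854],[[0.019,0.0,0.0],[0.0,0.0,0.0],0.0854],[[0.02,-0.001,0.0],[0.0,0.0,-0.1],0.0854]]
```

Request:
jog_arm --plan '[[[0.019, 0, 0], [0, 0, 0], 0.0854], [[0.02, 0, 0], [0, 0, 0], 0.0854], [[0.019, 0, 0], [0, 0, 0], 0.0854], [[0.019, 0, 0], [0, 0, 0], 0.0854], [[0.02, 0, 0], [0, 0, 0], 0.0854], [[0, 0, 0], [0, 0, 0], 0.0854], [[0, 0, 0], [0, 0, 0], 0.04], [[0, 0, 0], [0, 0, 0], 0.02], [[0, 0, 0], [0, 0, 0], 0.01], [[0, 0, 0], [0, 0, 0], 0.003], [[0, 0, 0], [0, 0, 0], 0.003], [[0, 0, 0], [0, 0, 0], 0.003]]'

```text
time: 17.2
ee_pos: [0.5259, 0.2725, 0.0539]
eef_rot: [-1.028, 1.57, -2.646]
contact_force: [-4.1, -0.2, 5.3]
opening: 0.0091
```

Request:
jog_arm --plan '[[[0, 0, 0], [0, 0, 0], 0.003], [[0, 0, 0], [0, 0, 0], 0.003], [[0, 0, 0], [0, 0, 0], 0.003], [[0, 0, 0], [0, 0, 0], 0.003]]'

```text
time: 17.7
ee_pos: [0.5259, 0.2725, 0.0539]
eef_rot: [-1.008, 1.57, -2.626]
contact_force: [-3.9, -0.3, 5.8]
opening: 0.0088
```

```bash
python3 - <<'E'
from h import *
p,R=cur();print(p,R.as_matrix(),R.as_euler('xyz'),manip.read_state()['opening'])
s=snap('wrist','w9')
E
```

```text
[0.5259 0.2725 0.0539] [[-0.0007  0.9989 -0.0474]
 [-0.0004 -0.0474 -0.9989]
 [-1.     -0.0007  0.0004]] [-1.0075  1.57   -2.6257] 0.008772000048021833
```

```bash
cat >> h.py <<'E'
g2p=np.array([.5259,.2725,.0539]);g2R=rot([-.0007,-.0004,-1],[.9989,-.0474,-.0007])
d2p,d2R=dpose([.5259,.2722,.041],np.pi/2,-.0474)
def tool2(c,R): return c+(R*d2R.inv()).apply(g2p-d2p),R*d2R.inv()*g2R
def ray(s,px):
    f=240/np.tan(np.radians(s['fovy'])/2);d=np.array(px,float)-[s['cx'],s['cy']];r=np.hypot(*d);th=r/f
    v=np.array([np.sin(th)*d[0]/r,-np.sin(th)*d[1]/r,-np.cos(th)]);C=np.linalg.inv(s['camera_from_world'])
    return C[:3,3],C[:3,:3]@v
def hitlid(s,px,box,yaw,h=0):
    """lid-frame coords (x upslope, y) of pixel on plane at height h above lid"""
    X=hdg(yaw)*np.cos(np.pi/6)+.5*Z; N=-.5*hdg(yaw)+.866*Z; Yb=hdg(yaw+np.pi/2); O=np.r_[box,.15]+h*N
    o,v=ray(s,px); P=o+v*((O-o)@N)/(v@N); return P,np.array([(P-O)@X,(P-O)@Yb])
def slotpose(box,yaw,depth,dxl=0,dyl=0):
    """drive pose with its lower end at given depth below lid surface (neg = above), shifted dxl up-slope"""
    hx=hdg(yaw);ins=.5*hx-.866025*Z; X=.866025*hx+.5*Z;Yb=hdg(yaw+np.pi/2)
    c=np.r_[box,.15]+ins*(depth-.035)+X*dxl+Yb*dyl
    up=-ins; return c,Ro.from_matrix(np.c_[up,Yb,np.cross(up,Yb)])
E
python3 - <<'E'
from h import *
C=np.array([[.2841,.9092,.3042,.5115],[-.9588,.2694,.0903,-.2868],[.0002,-.3174,.9483,.4428],[0,0,0,1.]])
s2=manip.snapshot('wrist');s=dict(fovy=s2['fovy'],cx=s2['cx'],cy=s2['cy'],camera_from_world=np.linalg.inv(C))
for px in((272.2,93.5),(352.2,100.6),(272.2,106.9),(348.9,114.7),(272,66),(356,75),(270,132),(347,138)):
    print(px,*hitlid(s,px,[.5195,-.2795],.16))
p,R=cur()
t=tool2(*slotpose([.5195,-.2795],.165,-.045,.06)); print(t[0],t[1].as_matrix())
e=rows([(p+[0,0,.2],R,.003,.03)])
mid=t[0]+[0,0,.06]
e=rows([(np.r_[.58,0,.31],Ro.from_rotvec((t[1]*R.inv()).as_rotvec()/2)*R,.003,.05),(mid,t[1],.003,.045)],start=e)
E
```

```text
(272.2, 93.5) [ 0.5189 -0.2472  0.1526] [0.0052 0.032 ]
(352.2, 100.6) [ 0.5306 -0.3075  0.1537] [ 0.0075 -0.0295]
(272.2, 106.9) [ 0.5087 -0.2493  0.1466] [-0.0068  0.0316]
(348.9, 114.7) [ 0.5195 -0.3088  0.1473] [-0.0054 -0.0289]
(272, 66) [ 0.5386 -0.2428  0.1643] [0.0285 0.0332]
(356, 75) [ 0.5492 -0.3038  0.1647] [ 0.0294 -0.0288]
(270, 132) [ 0.4879 -0.2517  0.1346] [-0.0309  0.0325]
(347, 138) [ 0.5009 -0.3138  0.1362] [-0.0275 -0.0309]
[ 0.5249 -0.2783  0.2604] [[ 0.4927  0.8546  0.164 ]
 [ 0.0816  0.1423 -0.9865]
 [-0.8664  0.4994  0.0004]]
7
[[[-0.029,0.0,0.0],[0.0,0.0,0.0],0.003],[[-0.028,0.0,0.0],[0.0,0.0,0.0],0.003],[[-0.029,0.0,0.0],[0.0,0.0,0.0],0.003],[[-0.028,0.0,0.0],[0.0,0.0,0.0],0.003],[[-0.029,0.0,0.0],[0.0,0.0,0.0],0.003],[[-0.028,0.0,0.0],[0.0,0.0,0.0],0.003],[[-0.029,0.0,0.0],[0.0,0.0,0.0],0.003]]
13
[[[-0.009,0.011,0.045],[-1.0,0.3,2.5],0.003],[[-0.009,0.011,0.045],[-1.0,0.2,2.5],0.003],[[-0.009,0.01,0.045],[-1.0,0.3,2.5],0.003],[[-0.009,0.01,0.046],[-1.0,0.3,2.5],0.003],[[-0.008,0.01,0.045],[-0.9,0.2,2.5],0.003],[[-0.008,0.009,0.046],[-1.0,0.3,2.4],0.003],[[-0.005,-0.009,0.039],[-0.9,0.2,2.1],0.003],[[-0.005,-0.01,0.039],[-0.8,0.2,2.2],0.003],[[-0.005,-0.01,0.039],[-0.9,0.3,2.1],0.003],[[-0.007,-0.011,0.039],[-0.8,0.2,2.2],0.003],[[-0.006,-0.01,0.038],[-0.9,0.2,2.1],0.003],[[-0.008,-0.012,0.039],[-0.8,0.3,2.2],0.003]]
[[[-0.008,-0.011,0.038],[-0.9,0.2,2.1],0.003]]
```

Request:
jog_arm --plan '[[[-0.029, 0, 0], [0, 0, 0], 0.003], [[-0.028, 0, 0], [0, 0, 0], 0.003], [[-0.029, 0, 0], [0, 0, 0], 0.003], [[-0.028, 0, 0], [0, 0, 0], 0.003], [[-0.029, 0, 0], [0, 0, 0], 0.003], [[-0.028, 0, 0], [0, 0, 0], 0.003], [[-0.029, 0, 0], [0, 0, 0], 0.003]]'

```text
time: 18.68
ee_pos: [0.5267, 0.272, 0.2542]
eef_rot: [1.295, 1.57, -0.324]
contact_force: [-0.1, 0.0, -1.4]
opening: 0.0088
```

Request:
jog_arm --plan '[[[-0.009, 0.011, 0.045], [-1, 0.3, 2.5], 0.003], [[-0.009, 0.011, 0.045], [-1, 0.2, 2.5], 0.003], [[-0.009, 0.01, 0.045], [-1, 0.3, 2.5], 0.003], [[-0.009, 0.01, 0.046], [-1, 0.3, 2.5], 0.003], [[-0.008, 0.01, 0.045], [-0.9, 0.2, 2.5], 0.003], [[-0.008, 0.009, 0.046], [-1, 0.3, 2.4], 0.003], [[-0.005, -0.009, 0.039], [-0.9, 0.2, 2.1], 0.003], [[-0.005, -0.01, 0.039], [-0.8, 0.2, 2.2], 0.003], [[-0.005, -0.01, 0.039], [-0.9, 0.3, 2.1], 0.003], [[-0.007, -0.011, 0.039], [-0.8, 0.2, 2.2], 0.003], [[-0.006, -0.01, 0.038], [-0.9, 0.2, 2.1], 0.003], [[-0.008, -0.012, 0.039], [-0.8, 0.3, 2.2], 0.003]]'

```text
time: 20.18
ee_pos: [0.532, -0.2407, 0.3184]
eef_rot: [1.578, 1.082, 0.156]
contact_force: [1.2, 0.3, -0.8]
opening: 0.009
```

Request:
jog_arm --plan '[[[-0.008, -0.011, 0.038], [-0.9, 0.2, 2.1], 0.003], [[0, 0, 0], [0, 0, 0], 0.003], [[0, 0, 0], [0, 0, 0], 0.003]]'

```text
time: 20.55
ee_pos: [0.5248, -0.2785, 0.3198]
eef_rot: [1.572, 1.047, 0.166]
contact_force: [0.3, 0.3, -0.7]
opening: 0.0094
```

```bash
python3 - <<'E'
from h import *
p,R=cur();print(p,np.array(manip.read_state()['joints']),manip.read_state()['opening'])
t=tool2(*slotpose([.5193,-.2782],.18,-.045,.06)); print(p-t[0],np.degrees((R.inv()*t[1]).as_rotvec()))
rows([(*t,.003,.02)])
E
```

```text
[ 0.5248 -0.2785  0.3198] [ 1.4285  0.2699 -0.9383  1.9122 -0.1918  0.6719  0.844 ] 0.009361167652389542
[ 0.0002 -0.0016  0.0594] [-0.7558  0.3707 -0.0426]
3
[[[0.017,-0.01,-0.001],[-0.3,0.1,0.0],0.003],[[0.017,-0.01,0.0],[-0.2,0.1,0.0],0.003],[[0.017,-0.01,-0.001],[-0.3,0.2,0.0],0.003]]
```

Request:
jog_arm --plan '[[[0.017, -0.01, -0.001], [-0.3, 0.1, 0], 0.003], [[0.017, -0.01, 0], [-0.2, 0.1, 0], 0.003], [[0.017, -0.01, -0.001], [-0.3, 0.1, 0], 0.003], [[0, 0, 0], [0, 0, 0], 0.003], [[0, 0, 0], [0, 0, 0], 0.003]]'

```text
time: 21.18
ee_pos: [0.5251, -0.2763, 0.2619]
eef_rot: [1.564, 1.046, 0.175]
contact_force: [-1.3, 0.9, -0.7]
opening: 0.0093
```

```bash
python3 - <<'E'
from h import *
p,R=cur();print(p,np.array(manip.read_state()['joints']),manip.read_state()['opening'])
s=snap('wrist','w10');np.save('w10.npy',np.r_[s['camera_from_world'].ravel(),s['fovy'],s['cx'],s['cy']])
for q in ['slot','drive_center']:
    for r in manip.landmark_of('wrist',q)[:1]: print(q,r['score'],w(s,r['xyz']))
im=cv2.convertScaleAbs(s['color'][...,::-1],alpha=1.6)
c,Rd=d2p,d2R
def L(P,col):cv2.polylines(im,[cv2.convexHull(projf(s,P).astype(np.float32)).round().astype(int)],True,col,1)
box,yaw=np.array([.5193,-.2782,0]),.185;Rz=Ro.from_euler('z',yaw).as_matrix()
L(T30(cub((-.0065,.0065),(-.031,.031),(0,)))@Rz.T+box,(0,0,255))
Rr=R*g2R.inv();c=p-Rr.apply(g2p-d2p);Rd=(Rr*d2R).as_matrix();print('drive',c)
L(cub((-.035,.035),(-.027,.027),(-.005,.005))@Rd.T+c,(255,0,255))
L(cub((-.035,),(-.027,.027),(-.005,.005))@Rd.T+c,(255,0,255))
px=projf(s,T30(np.zeros((1,3)))@Rz.T+box)[0];print(px)
x0=int(np.clip(px[0]-140,0,290));y0=int(np.clip(px[1]-130,0,215));print(x0,y0)
cv2.imwrite('pics/w10b.png',cv2.resize(im[y0:y0+265,x0:x0+350],None,fx=2.25,fy=2.25,interpolation=cv2.INTER_CUBIC))
E
```

```text
[ 0.5251 -0.2763  0.2619] [ 1.3761  0.3491 -0.9029  1.9786 -0.1374  0.5436  0.845 ] 0.00927253321812742
slot 0.75 [ 0.5202 -0.2777  0.1519]
drive [ 0.5316 -0.2755  0.2508]
[224.7343 244.4752]
84 114
```

View pics/w10b.png

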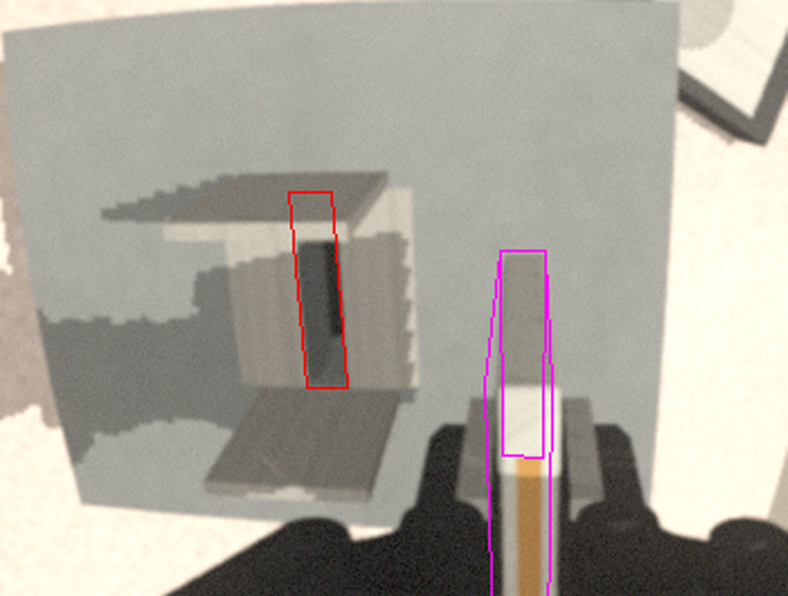

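The slot shows as the dark band in the crop from about (300–338, 242) to (309–346, 383), within about 2 px of the prediction in red. The drive's lower end is at (503–547, 252), also close. I'll measure the edges to sub-pixel accuracy.

```bash
python3 - <<'E'
from h import *
v=np.load('w10.npy');s=dict(camera_from_world=v[:16].reshape(4,4),fovy=v[16],cx=v[17],cy=v[18])
g=cv2.cvtColor(cv2.imread('pics/w10.png'),cv2.COLOR_BGR2GRAY).astype(float)
g=cv2.GaussianBlur(g,(1,5),0,sigmaX=.01,sigmaY=1.5)
def edge(row,a,b,sign):
    d=sign*np.diff(g[row]);x=np.arange(a,b);wt=np.clip(d[a:b],0,None);k=x[np.argmax(wt)];q=np.arange(k-2,k+3);ww=np.clip(d[q],0,None)
    return (q*ww).sum()/ww.sum()+.5
A=[]
for fr in range(226,282,5):
    # expected x from crop estimates
    cy=(fr-114)*2.25; xl=84+(298+(cy-245)*10.5/135)/2.25; xr=84+(338+(cy-245)*8/135)/2.25
    l=edge(fr,int(xl)-5,int(xl)+5,-1);r=edge(fr,int(xr)-5,int(xr)+5,1)
    PL=hitlid(s,(l,fr),[.5193,-.2782],.185)[1]*1e3;PR=hitlid(s,(r,fr),[.5193,-.2782],.185)[1]*1e3
    A.append([*PL,*PR]);print(fr,round(l,1),round(r,1),PL,PR)
A=np.array(A);c=(A[:,0]+A[:,2])/2;print(np.median(A[:,0]),np.median(A[:,2]),np.polyfit(A[:,1],A[:,0],1),np.polyfit(A[:,3],A[:,2],1))
p=np.array([.5251,-.2763,.2619]);R=Ro.from_euler('xyz',[1.564,1.046,.175]);Rr=R*g2R.inv();c=p-Rr.apply(g2p-d2p);Rd=(Rr*d2R).as_matrix()
for fr in range(230,282,8):
    l=edge(fr,300,313,-1);r=edge(fr,322,333,1);
    # expected edges of the visible face side
    print('drive',fr,round(l,1),round(r,1))
print(projf(s,cub((-.035,.035),(-.027,.027),(-.005,.005))@Rd.T+c))
E
```

```text
Traceback (most recent call last):
cv2.error: OpenCV(4.12.0) :-1: error: (-5:Bad argument) in function 'GaussianBlur'
> Overload resolution failed:
>  - argument for GaussianBlur() given by name ('sigmaX') and position (3)
>  - argument for GaussianBlur() given by name ('sigmaX') and position (3)
```

```bash
python3 - <<'E'
from h import *
v=np.load('w10.npy');s=dict(camera_from_world=v[:16].reshape(4,4),fovy=v[16],cx=v[17],cy=v[18])
g=cv2.cvtColor(cv2.imread('pics/w10.png'),cv2.COLOR_BGR2GRAY).astype(float)
g=cv2.blur(g,(1,5))
def edge(row,a,b,sign):
    d=sign*np.diff(g[row]);x=np.arange(a,b);wt=np.clip(d[a:b],0,None);k=x[np.argmax(wt)];q=np.arange(k-2,k+3);ww=np.clip(d[q],0,None)
    return (q*ww).sum()/ww.sum()+.5
A=[]
for fr in range(226,282,5):
    cy=(fr-114)*2.25; xl=84+(298+(cy-245)*10.5/135)/2.25; xr=84+(338+(cy-245)*8/135)/2.25
    l=edge(fr,int(xl)-5,int(xl)+5,-1);r=edge(fr,int(xr)-5,int(xr)+5,1)
    PL=hitlid(s,(l,fr),[.5193,-.2782],.185)[1]*1e3;PR=hitlid(s,(r,fr),[.5193,-.2782],.185)[1]*1e3
    A.append([*PL,*PR]);print(fr,round(l,1),round(r,1),PL,PR)
A=np.array(A);print(np.median(A[:,0]),np.median(A[:,2]),np.polyfit(A[:,1],A[:,0],1),np.polyfit(A[:,3],A[:,2],1))
p=np.array([.5251,-.2763,.2619]);R=Ro.from_euler('xyz',[1.564,1.046,.175]);Rr=R*g2R.inv();c=p-Rr.apply(g2p-d2p);Rd=(Rr*d2R).as_matrix()
for fr in (228,232,240,250,260,270):
    print('drive',fr,round(edge(fr,299,313,-1),1),round(edge(fr,320,334,1),1))
print(projf(s,cub((-.035,.035),(-.027,.027),(-.005,.005))@Rd.T+c))
E
```

```text
226 215.5 234.0 [-5.2622 12.9231] [ 7.3837 12.8498]
231 215.7 234.4 [-5.421   9.4627] [7.3697 9.4185]
236 216.2 234.7 [-5.4098  5.972 ] [7.3653 5.9577]
241 216.6 234.9 [-5.4477  2.4502] [7.2467 2.4658]
246 217.1 235.2 [-5.4734 -1.1044] [ 7.1634 -1.0592]
251 217.6 235.7 [-5.4611 -4.6934] [ 7.1928 -4.6185]
256 218.1 236.0 [-5.4309 -8.3185] [ 7.1605 -8.2144]
261 218.4 236.4 [ -5.5931 -11.9839] [  7.1021 -11.8488]
266 218.9 236.9 [ -5.6008 -15.688 ] [  7.1507 -15.5224]
271 219.5 237.4 [ -5.6033 -19.4342] [  7.2272 -19.2374]
276 219.9 237.6 [ -5.6619 -23.2258] [  7.0231 -23.0009]
281 220.6 238.0 [ -5.6154 -27.0618] [  6.9522 -26.8092]
-5.467276630322759 7.1781033055571335 [ 0.0082 -5.4434] [0.0092 7.2561]
drive 228 307.7 325.4
drive 232 306.8 325.7
drive 240 306.2 326.4
drive 250 306.1 327.2
drive 260 305.4 328.5
drive 270 304.7 328.9
[[325.0435 316.533 ]
 [307.409  316.4886]
 [325.799  225.1018]
 [306.2855 225.0787]
 [327.2343 402.4744]
 [302.6695 402.362 ]
 [329.154  285.185 ]
 [299.3603 285.1091]]
```

```bash
cat >> h.py <<'E'
BX=np.array([.5193,-.2782]);BY=.177;DX=.0008
def sp(depth,dx=0,dy=0): return tool2(*slotpose(BX,BY,depth,DX+dx,dy))
def err(depth):
    p,R=cur();t=sp(depth);print('err tool-frame mm',R.inv().apply(t[0]-p)*1e3,'deg',np.degrees((R.inv()*t[1]).as_rotvec()),'F',np.array(manip.read_state()['contact_force']))
E
python3 - <<'E'
from h import *
e=rows([(*sp(-.068,.059),.003,.02),(*sp(-.068),.003,.025),(*sp(-.02),.003,.02)])
E
```

```text
8
[[[-0.011,0.0,0.0],[0.1,0.0,-0.1],0.003],[[-0.011,-0.001,0.0],[0.2,0.1,0.0],0.003],[[0.0,-0.02,0.0],[0.0,0.0,0.0],0.003],[[0.0,-0.019,0.0],[0.0,0.0,0.0],0.003],[[0.0,-0.02,0.0],[0.0,0.0,0.0],0.003],[[0.016,0.0,0.0],[0.0,0.0,0.0],0.003],[[0.016,0.0,0.0],[0.0,0.0,0.0],0.003],[[0.016,0.0,0.0],[0.0,0.0,0.0],0.003]]
```

Request:
jog_arm --plan '[[[-0.011, 0, 0], [0.1, 0, -0.1], 0.003], [[-0.011, -0.001, 0], [0.2, 0.1, 0], 0.003], [[0, -0.02, 0], [0, 0, 0], 0.003], [[0, -0.019, 0], [0, 0, 0], 0.003], [[0, -0.02, 0], [0, 0, 0], 0.003], [[0.016, 0, 0], [0, 0, 0], 0.003], [[0.016, 0, 0], [0, 0, 0], 0.003], [[0.016, 0, 0], [0, 0, 0], 0.003], [[0, 0, 0], [0, 0, 0], 0.003], [[0, 0, 0], [0, 0, 0], 0.003], [[0, 0, 0], [0, 0, 0], 0.003]]'

```text
time: 22.7
ee_pos: [0.4857, -0.2844, 0.2092]
eef_rot: [1.572, 1.048, 0.176]
contact_force: [0.6, -0.3, -0.6]
opening: 0.0089
```

```bash
python3 - <<'E'
from h import *
err(-.02);print(np.array(manip.read_state()['joints']))
rows([(*sp(-.004),.003,.02)])
E
```

```text
err tool-frame mm [ 0.427   0.8066 -0.4907] deg [-0.1053 -0.0051  0.0063] F [ 0.6481 -0.2906 -0.559 ]
[ 1.4366  0.3966 -0.8973  2.0781 -0.1527  0.4396  0.9388]
1
[[[0.0164,0.0008,-0.0005],[-0.1,0.0,0.0],0.003]]
```

Request:
jog_arm --plan '[[[0.008, 0.0008, -0.0005], [-0.1, 0, 0], 0.003], [[0.008, 0, 0], [0, 0, 0], 0.003], [[0, 0, 0], [0, 0, 0], 0.003], [[0, 0, 0], [0, 0, 0], 0.003]]'

```text
time: 23.2
ee_pos: [0.4944, -0.2815, 0.1948]
eef_rot: [1.573, 1.048, 0.18]
contact_force: [-0.2, -0.5, -0.7]
opening: 0.0089
```

```bash
python3 - <<'E'
from h import *
err(-.004)
E
```

```text
err tool-frame mm [-0.5177  0.1363  0.8028] deg [ 0.0148 -0.1153  0.0277] F [-0.2327 -0.5263 -0.7175]
```

Request:
jog_arm --plan '[[[0.003, 0, 0], [0, 0, 0], 0.003], [[0.003, 0, 0], [0, 0, 0], 0.003], [[0.003, 0, 0], [0, 0, 0], 0.003], [[0, 0, 0], [0, 0, 0], 0.003]]'

```text
time: 23.7
ee_pos: [0.4987, -0.2809, 0.1869]
eef_rot: [1.573, 1.048, 0.18]
contact_force: [-0.5, 0.2, -0.8]
opening: 0.0092
```

```bash
python3 - <<'E'
from h import *
err(.005)
E
```

```text
err tool-frame mm [-0.5351  0.323   0.7126] deg [-0.0029 -0.1066  0.0351] F [-0.5135  0.1549 -0.8311]
```

Request:
jog_arm --plan '[[[0.003, 0, 0], [0, 0, 0], 0.003], [[0.003, 0, 0], [0, 0, 0], 0.003], [[0.003, 0, 0], [0, 0, 0], 0.003], [[0, 0, 0], [0, 0, 0], 0.003]]'

```text
time: 24.2
ee_pos: [0.5031, -0.28, 0.1791]
eef_rot: [1.573, 1.048, 0.18]
contact_force: [0.4, 0.3, -1.3]
opening: 0.0088
```

```bash
python3 - <<'E'
from h import *
err(.014)
E
```

```text
err tool-frame mm [-0.572   0.3407  0.7509] deg [-0.0014 -0.1118  0.0356] F [ 0.4444  0.268  -1.2755]
```

Request:
jog_arm --plan '[[[0.003, 0, 0], [0, 0, 0], 0.003], [[0.003, 0, 0], [0, 0, 0], 0.003], [[0.003, 0, 0], [0, 0, 0], 0.003], [[0.003, 0, 0], [0, 0, 0], 0.003], [[0.002, 0, 0], [0, 0, 0], 0.003], [[0.002, 0, 0], [0, 0, 0], 0.003], [[0, 0, 0], [0, 0, 0], 0.003], [[0, 0, 0], [0, 0, 0], 0.003]]'

```text
time: 25.2
ee_pos: [0.511, -0.2788, 0.1655]
eef_rot: [1.572, 1.048, 0.179]
contact_force: [-0.0, -0.5, -0.7]
opening: 0.0094
```

```bash
python3 - <<'E'
from h import *
err(.03);print(np.array(manip.read_state()['joints']))
E
```

```text
err tool-frame mm [-0.2938  0.2217  0.5568] deg [ 0.0028 -0.0803  0.0223] F [-0.0119 -0.4801 -0.6779]
[ 1.2931  0.4788 -0.7971  2.0777 -0.0913  0.3376  0.8785]
```

No contact at a depth of 30 mm. I'll release, give it time to drop, then back off along the tool axis.

Request:
jog_arm --plan '[[[0, 0, 0], [0, 0, 0], 0.02], [[0, 0, 0], [0, 0, 0], 0.035], [[0, 0, 0], [0, 0, 0], 0.035], [[0, 0, 0], [0, 0, 0], 0.035], [[0, 0, 0], [0, 0, 0], 0.035], [[0, 0, 0], [0, 0, 0], 0.035], [[0, 0, 0], [0, 0, 0], 0.035]]'

```text
time: 26.08
ee_pos: [0.5109, -0.2788, 0.1655]
eef_rot: [1.573, 1.048, 0.179]
contact_force: [0.3, 0.1, 0.3]
opening: 0.0351
```

```bash
python3 - <<'E'
from h import *
err(.03)
s=snap('wrist','w11')
for f in('landmark_of','trace'):
    for r in getattr(manip,f)('wrist','drive_center')[:2]: print(r['score'],w(s,r['xyz']) if 'xyz' in r else (r['pixels'].sum(),np.argwhere(r['pixels']).mean(0)))
cv2.imwrite('pics/w11b.png',cv2.convertScaleAbs(s['color'][...,::-1],alpha=1.6))
E
```

```text
err tool-frame mm [-0.3126  0.2671  0.567 ] deg [-0.002  -0.0814  0.0251] F [0.2789 0.1476 0.2891]
0.48 (np.int64(100356), array([235.3356, 317.5561]))
```

View pics/w11b.png

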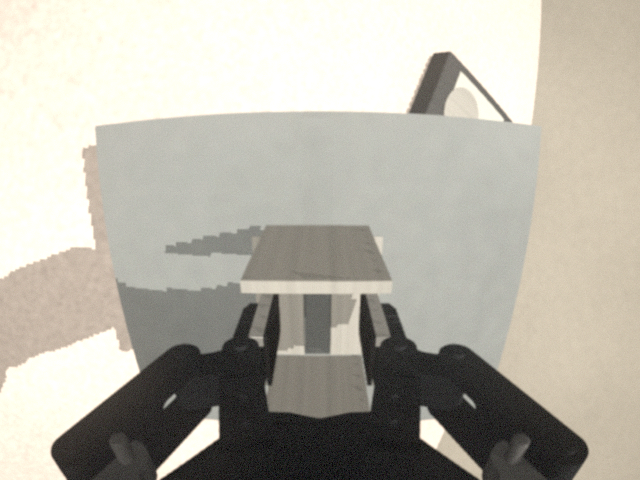

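The drive is gone from the jaws and the slot at (318,322) is empty between the open pads, so it dropped inside. Backing off, then a final check.

Request:
jog_arm --plan '[[[-0.02, 0, 0], [0, 0, 0], 0.035], [[-0.03, 0, 0], [0, 0, 0], 0.035], [[-0.04, 0, 0], [0, 0, 0], 0.035], [[-0.04, 0, 0], [0, 0, 0], 0.035], [[-0.04, 0, 0], [0, 0, 0], 0.035], [[0, 0, 0], [0, 0, 0], 0.035], [[0, 0, 0], [0, 0, 0], 0.035], [[0, 0, 0], [0, 0, 0], 0.035], [[0, 0, 0], [0, 0, 0], 0.035], [[0, 0, 0], [0, 0, 0], 0.035]]'

```text
time: 27.48
ee_pos: [0.4278, -0.2933, 0.3125]
eef_rot: [1.575, 1.048, 0.182]
contact_force: [-0.2, -0.3, 0.2]
opening: 0.035
```

```bash
python3 - <<'E'
from h import *
err(-.14)
I=[]
for c in('top','scene','wrist'):
    s=snap(c,c+'12');I.append(cv2.resize(cv2.convertScaleAbs(s['color'][...,::-1],alpha=1.3),(400,300)))
    for q in('drive_center','big_drive','spool','driver'):
        for r in manip.landmark_of(c,q)[:1]: print(c,q,round(r['score'],2),w(s,r['xyz']))
for c in('top','scene'):
    d=cv2.absdiff(cv2.imread(f'pics/{c}0.png'),cv2.imread(f'pics/{c}12.png'));I.append(0) if 0 else None
d=cv2.resize(cv2.convertScaleAbs(cv2.absdiff(cv2.imread('pics/top0.png'),cv2.imread('pics/top12.png')),alpha=3),(400,300))
cv2.imwrite('pics/f.png',np.vstack([np.hstack(I[:2]),np.hstack([I[2],d])]))
E
```

```text
err tool-frame mm [-0.8248 -0.1484  0.9919] deg [ 0.0417 -0.1706  0.013 ] F [-0.2399 -0.3483  0.2147]
top big_drive 0.61 [ 0.773  -0.154  -0.0018]
top spool 0.97 [0.7626 0.1396 0.0031]
top driver 0.77 [0.4426 0.0004 0.0005]
scene drive_center 0.17 [ 0.5178 -0.2741  0.0049]
scene big_drive 0.71 [ 0.7727 -0.152   0.0028]
scene spool 0.9 [ 0.7595  0.1429 -0.0002]
scene driver 0.94 [0.4404 0.0064 0.0012]
wrist big_drive 0.79 [ 0.7712 -0.1496 -0.0005]
```

View pics/f.png

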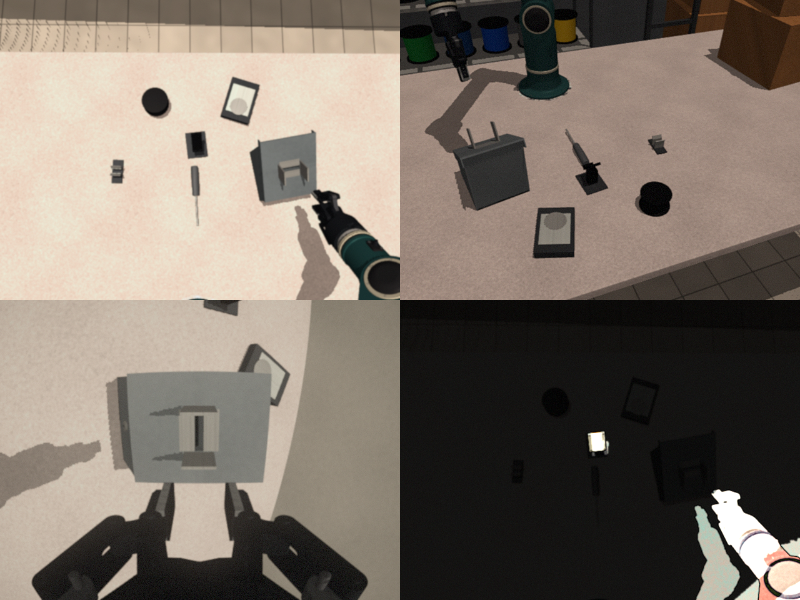

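The slot is empty in the lower-left picture at (199,432). The difference image (lower right) changes only at the cradle, where the drive was taken, and at the arm with its shadow. The bystanders haven't moved. Handing in.

```bash
python3 -c "
from rig import manip
print(manip.finish_job())"
```

```text
the job is handed in; nothing more can be done
None
```

The job is handed in at about 28 s of robot time, and everything I could check points to the small drive being inside the box. There was no verdict, and the inside of the box can't be seen.

- **Rest:** I took the drive off the cradle by its side edges, stood it between the walls of the rest and let go. It stood there on its own with almost no lean.
- **Slot:** I took it again from above across its 10 mm thickness, tipped it 30 degrees and lowered it 30 mm into the slot. There was no sign of contact on the way in, and it dropped when I opened the jaws.
- **Last checks:** The jaws and slot are empty in the wrist picture. The networks no longer find the drive anywhere outside the box. The scene camera gave one weak report (score 0.17) at the box floor, which is not evidence either way.
- **Bystanders:** The big drive, spool and screwdriver show no change in the before-and-after top picture. Their measured positions agree with the first ones to within about 6 mm; the least exact was the screwdriver's in the scene camera, while the top camera had it within 2 mm.
- **Robot:** The arm ended clear of the box with about 0.5 N measured, which is noise level.

One small disagreement: the wrist picture before insertion put the drive about 0.3 to 0.9 mm off its computed position, so I split the difference, and it went in cleanly.

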